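# Stow the turned ball knobs in the parts chest

### The arm

A 7-joint arm with a two-finger parallel gripper is mounted at the origin on the work surface. World frame = base frame: x ahead of the robot, y to its left, z up, the work surface at z = 0. Lengths are in mm, angles in rad, forces in N, time in s.
With the tool pointing down it reaches from about 425 to 875 mm from the base axis. Payload 8.4 kg.
Tool frame: the origin (TCP) lies between the finger pads; the fingertips stand 11 mm ahead of it and the grasp point (between the pads) lies 8 mm behind it; z points along the fingers, y is the line along which they close (so a half turn about z gives the same grasp; the last joint's range is limited). The gripper opens to 85 mm and grips with 20 to 120 N. Pads are 22 mm wide; open, the fingers measure 114 mm over their backs; the gripper's body (76 mm by 85 mm) begins 54 mm behind the grasp point. The pads swing forward as they close: fully open they stand 13 mm farther back than shut.
Start: joints at [-1.359, 0.333, 0.04, 1.465, -0.013, 1.343, -0.059], TCP at [198.785, 618.829, 242.308] pointing down, gripper open.
Joint ranges: [-2.58, 2.58], [-0.38, 2.09], [-1.3, 1.39], [0.25, 2.4], [-1.5, 4.64], [0.08, 2.09], [-2.65, 2.65]. Speed limits (rad/s): [2.22, 2.22, 2.79, 2.79, 3.14, 3.14, 3.14].

### API

Orientations are given as a unit quaternion [x, y, z, w].
In Python, from station import bot, eyes, workorder gives the robot as it stands. The module is installed in compiled form; this text tells all that it offers.
- The arm moves only by the tool step_arm, never from a script. Its argument "rows" is a list of rows, each a list of 5 numbers: the closure, from -1 (fully open) to 1 (shut), then the shift along the tool's x, y, z as a fraction of full scale, then the turn about the tool's z as a fraction of full scale. In form: [[grip, tx, ty, tz, turn], ...]. A call has 1 to 8 rows; each row is the pose to reach, as a shift and turn from the pose commanded when the call began, along the tool's axes at that moment; what a row does not reach only later rows make up. Full scale, the value 1, is 0.08 m for a shift and 0.5 rad for a turn. A row lasts 1/8 s, in which the tool goes at most 62.5 mm and 10.7 degrees, less where a joint would pass 70% of its speed; a pose out of reach is approached as far as the arm can. A call with a number of a shift or a turn outside -1 to 1 is refused whole. A call with a gripper value outside its range is refused whole. The fingers move at their own pace and stop on an object; the grip force is fixed at half the most. Time passes only in rows, so rows that repeat a pose let the fingers close. It gives the time, the measured TCP pose, the force, the opening and the grip force at its end, in the units of the state.
- bot.get_state(): the state, without advancing time (a new reading comes with each control period).
- eyes.capture(name): name is "scene" or "top"; returns the picture (400x640x3 uint8, red, green, blue); there is no depth.
- eyes.camera_info(name): a dict with "camera_matrix" (3x3 intrinsics, pixels), "D" ([k1, k2, p1, p2, k3] as OpenCV has them; the pictures are not rectified), "position" and "orientation" of the camera in the world. Camera axes: x right, y up, looking along -z (the intrinsics and any distortion apply to the point x, -y, -z); pixel columns grow to the right and rows downward; lengths in mm; the calibration is good to about 2 mm. A picture is of the moment at which its call begins. camera_info takes no time and is no camera call.
- workorder.sign_off(): hands the job in; it is judged then, once.
The state is a dict: "time_s": time; "joint_pos": joint angles; "joint_velocities": joint speeds; "joint_torque": joint torques, N m; "ee_pos": TCP position; "eef_rot": TCP orientation; "wrist_force": force on the tool from outside, world axes, zero at the start; "wrist_torque": the same for the moment, N m; "grip_width": opening from 0.0 (shut) to 1.0 (fully open); "finger_force": force on a finger pad.
Only numpy, scipy, OpenCV 4.12 (cv2) and the standard library are available. Lean on these libraries where they do the work, as an engineer would, in place of code of your own. Each camera call takes 0.05 s, during which the arm holds its last target. There are 200 camera calls.

### The job

Swing the blue chest's lid open until it rests on its stop, then put every ball knob from the tray into the chest, each in the well that already holds a knob of its own kind (brass with brass, black with black); they are polished, so lower each one gently right down onto the floor of its well, without dropping it or knocking it hard. When all are in, shut the lid fully, and leave everything else where it is.

Things in the scene. Friction and masses are not known exactly. Their poses are not given: they have to be found in the camera images.
- chest: blue sheet-steel parts chest, fixed, outside 220 mm (its x, front to back) by 400 mm (its y) by 140 mm high, walls 4 mm. Origin: centre of its underside; -x is its front, the lid hinge is on its +x side, z up. A divider on the plane y = 0, 4 mm thick, reaching 120 mm up (20 mm below the rim), makes two wells side by side; each already holds one ball knob, brass in one, black in the other
- well_left (a point): centre of the floor of the well on the chest's +y side; a well is 212 mm (x) by 194 mm (y) inside and 132 mm deep, its rubber-lined floor 8 mm above the chest's underside
- well_right (a point): centre of the floor of the well on the chest's -y side, of the same size
- lid (a joint): opening angle of the chest's lid: 0 shut, 1.83 rad open against its stop (leaning 15 degrees back past upright). The hinge is stiff (0.5 N m of friction): the lid (0.35 kg) stays at whatever angle it is left
- lid_handle (a point): middle of the black bar handle on top of the lid: a round bar 11 mm thick and 120 mm long, parallel to the hinge, its axis 35 mm above the lid's top face and 20 mm in from the lid's front edge; it moves with the lid. The lid is a 220 x 400 x 6 mm plate
- lid_hinge (a point): middle of the hinge line, along the chest's y axis, at the top of its back wall (140 mm up); its frame turns with the lid: x points from the lid's front edge to the hinge, z out of the lid's top face
- tray: flat aluminium parts tray 270 x 270 mm, fixed, floor 3 mm thick, rim 13 mm high all round. Origin: centre of its underside
- brass0_c (a point): centre of the ball of the brass ball knob that lies in a well at the start (same size as the others)
- black0_c (a point): centre of the ball of the black ball knob that lies in the other well at the start
- brass1_c (a point): centre of the ball of a ball knob for a machine handle, polished brass, about 0.13 kg: a 32 mm ball on a 20 mm wide, 3 mm high foot (35 mm tall when standing on it); standing in the tray at the start, or absent
- brass2_c (a point): centre of the ball of a ball knob for a machine handle, polished brass, about 0.13 kg: a 32 mm ball on a 20 mm wide, 3 mm high foot (35 mm tall when standing on it); standing in the tray at the start, or absent
- brass3_c (a point): centre of the ball of a ball knob for a machine handle, polished brass, about 0.13 kg: a 32 mm ball on a 20 mm wide, 3 mm high foot (35 mm tall when standing on it); standing in the tray at the start, or absent
- black1_c (a point): centre of the ball of a ball knob for a machine handle, black plastic, about 0.035 kg: a 32 mm ball on a 20 mm wide, 3 mm high foot (35 mm tall when standing on it); standing in the tray at the start, or absent
- black2_c (a point): centre of the ball of a ball knob for a machine handle, black plastic, about 0.035 kg: a 32 mm ball on a 20 mm wide, 3 mm high foot (35 mm tall when standing on it); standing in the tray at the start, or absent
- black3_c (a point): centre of the ball of a ball knob for a machine handle, black plastic, about 0.035 kg: a 32 mm ball on a 20 mm wide, 3 mm high foot (35 mm tall when standing on it); standing in the tray at the start, or absent
- blank: stepped steel turning, 42 mm across, 34 mm tall, standing in the tray; not part of the job. Origin: centre of its underside
- vee_block: steel vee block 45 x 44 x 32 mm in the tray; not part of the job. Origin: centre of its underside
- hammer: hammer with wooden handle, 280 mm, lying behind the chest and tray. Origin: under its middle
- oil_bottle: yellow oil bottle, 56 mm wide, 130 mm tall, behind the chest and tray. Origin: centre of its underside
- screwdriver: red-handled screwdriver, 190 mm, lying at the side. Origin: under its middle
- brush: bench brush, 200 mm, lying at the side. Origin: under its middle

How it is judged:
By the outcome, as a careful person would: the job done as asked, in the order asked, and still so for the second after the job is handed in, with the robot touching nothing.
Of brass1, brass2, brass3, black1, black2, black3 only 4 to 6 are there at a start; the rules pass over those that are not, and their reading is None.
At some moment in a run one of black1, black2, black3 may be knocked a few centimetres aside while the robot is not near it.
It also fails if it takes over 210 s, if anything falls off the work surface, if the arm or the gripper's body presses on something with over 40 N, if the wrist force passes 120 N, or if a joint passes its speed limit or range.

## Working session

There is one attempt and no reset: what is moved stays moved. The work goes in short steps, Python scripts to look and compute and a tool call to move; the robot and the scene stay as the last step left them, time stands still between calls to the robot, and variables do not carry over. Pictures are saved under pics/ and viewed, at most 14 in all, crops included, and the job is handed in when it is done.

Besides the shell and the picture viewer there is one more tool, called after "Emit:" as name(argument=value, ...), one argument or row to a line, values as JSON. step_arm: Moves the arm, as the interface text tells. Shift numbers are shares of 0.08 m and turn numbers shares of 0.5 rad, none past 1 either way. Its arguments: {"type":"object","properties":{"rows":{"type":"array","items":{"type":"array","items":{"type":"number"}}}},"required":["rows"]}

```bash
mkdir -p pics; python3 - <<'E'
from station import bot,eyes
import cv2
print(bot.get_state())
for n in("scene","top"):
    print(n,eyes.camera_info(n)); cv2.imwrite(f"pics/{n}0.png",eyes.capture(n)[:,:,::-1])
E
```

```text
{'time_s': 0.0, 'joint_pos': array([-1.35919217,  0.33390374,  0.03989583,  1.46626489, -0.01335661,
        1.3433052 , -0.05854766]), 'joint_velocities': array([-0.00114309,  0.00042709,  0.00055565, -0.00179235,  0.00136315,
        0.00022541,  0.00066294]), 'joint_torque': array([-5.44255840e-06, -6.58562779e+01,  1.36512525e+00, -4.05549324e+01,
        1.67759164e-02,  1.30955328e-02,  6.53673979e-06]), 'ee_pos': array([198.70558964, 618.42489347, 241.42932717]), 'eef_rot': array([ 1.54814735e-01,  9.87943189e-01, -8.06756035e-04, -4.59974906e-05]), 'wrist_force': array([ 0.03674902, -0.60164753,  0.39655825]), 'wrist_torque': array([-0.01627863,  0.01340938, -0.00905269]), 'finger_force': 0.0, 'grip_width': 0.999639828623145}
scene {'camera_matrix': array([[363.01664505,   0.        , 316.91460238],
       [  0.        , 363.01664505, 196.86686972],
       [  0.        ,   0.        ,   1.        ]]), 'D': array([-0.07384877,  0.        ,  0.        ,  0.        ,  0.        ]), 'position': array([1063.76630289, -386.50846605, 1167.72625262]), 'orientation': array([0.24000593, 0.11629105, 0.42788945, 0.86358796])}
top {'camera_matrix': array([[461.31851617,   0.        , 321.11009357],
       [  0.        , 461.31851617, 198.37117028],
       [  0.        ,   0.        ,   1.        ]]), 'D': array([-0.00459635,  0.        ,  0.        ,  0.        ,  0.        ]), 'position': array([ 452.71915674,  -24.10011975, 1478.97681925]), 'orientation': array([ 0.03396804, -0.0309637 , -0.70202333,  0.71066917])}
```

View pics/scene0.png

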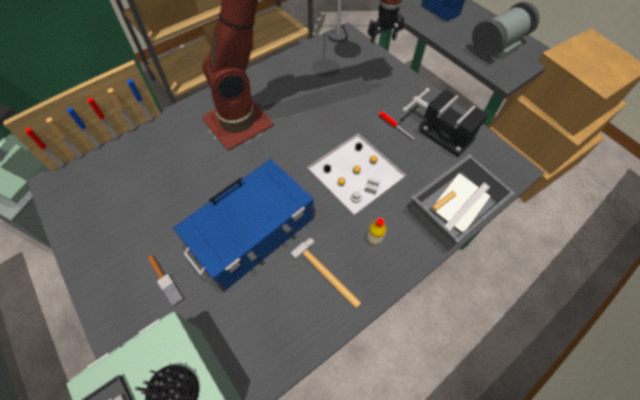

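View pics/top0.png

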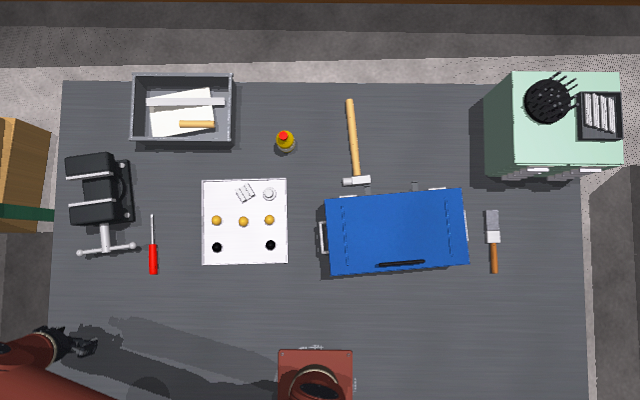

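The top view shows the tray around (245,222): brass at (217,220), (243,222), (269,220) and black at (217,247), (270,245). The blue chest is around (397,232) with its handle bar at (400,264). The scene view shows the same five knobs: black at (358,147), (327,168) and brass at (374,160), (357,170), (341,181).

```bash
cat > h.py <<'E'
import numpy as np,cv2
from scipy.spatial.transform import Rotation as R
from station import bot,eyes,workorder
INF={n:eyes.camera_info(n) for n in("scene","top")}
def ray(n,px):
    i=INF[n]; u=cv2.undistortPoints(np.array(px,float).reshape(-1,1,2),i["camera_matrix"],i["D"]).reshape(-1,2)
    d=np.c_[u[:,0],-u[:,1],-np.ones(len(u))]; d=R.from_quat(i["orientation"]).apply(d)
    return i["position"],d/np.linalg.norm(d,axis=1)[:,None]
def plane(n,px,z):
    p,d=ray(n,px); return p+d*((z-p[2])/d[:,2])[:,None]
def tri(ps,pt):
    """points from scene px and top px; returns midpoints and gap"""
    a,da=ray("scene",ps); b,db=ray("top",pt); out=[];gap=[]
    for u,v in zip(da,db):
        s=np.linalg.lstsq(np.c_[u,-v],b-a,rcond=None)[0]; A=a+s[0]*u;B=b+s[1]*v
        out.append((A+B)/2);gap.append(np.linalg.norm(A-B))
    return np.array(out),np.array(gap)
def proj(n,P):
    i=INF[n]; c=R.from_quat(i["orientation"]).inv().apply(np.atleast_2d(P)-i["position"])*[1,-1,-1]
    return cv2.projectPoints(c,np.zeros(3),np.zeros(3),i["camera_matrix"],i["D"])[0].reshape(-1,2)
def blobs(mask,lo,hi,box=None):
    m=mask.astype(np.uint8)
    if box: k=np.zeros_like(m);x0,y0,x1,y1=box;k[y0:y1,x0:x1]=1;m=m*k
    n,l,s,c=cv2.connectedComponentsWithStats(m)
    return [(c[i],s[i]) for i in range(1,n) if lo<=s[i][4]<=hi]
def hsv(im): return cv2.cvtColor(im,cv2.COLOR_RGB2HSV)
def brass(im): h=hsv(im); return (h[...,0]>10)&(h[...,0]<32)&(h[...,1]>110)&(h[...,2]>60)
def black(im): return im.max(2)<60
def blue(im): h=hsv(im); return (h[...,0]>100)&(h[...,0]<130)&(h[...,1]>120)&(h[...,2]>60)
E
python3 - <<'E'
from h import *
np.set_printoptions(precision=1,suppress=True)
S=eyes.capture("scene");T=eyes.capture("top")
def corners(m,box):
    k=np.zeros(m.shape,np.uint8);x0,y0,x1,y1=box;k[y0:y1,x0:x1]=m[y0:y1,x0:x1]
    c=max(cv2.findContours(k,cv2.RETR_EXTERNAL,cv2.CHAIN_APPROX_NONE)[0],key=cv2.contourArea)
    return cv2.approxPolyDP(cv2.convexHull(c),5,True).reshape(-1,2)
for f,nm in((brass,"brass"),(black,"black")):
    a=blobs(f(S),15,150,(308,137,405,205));b=blobs(f(T),25,200,(203,180,287,264))
    for q in a: print(nm,"S",q[0],q[1][4])
    for q in b:
        print(nm,"T",q[0],q[1][4],plane("top",[q[0]],22)[0], proj("scene",plane("top",[q[0]],22))[0])
print("blueS",corners(blue(S),(160,150,330,300)).tolist());print("blueT",corners(blue(T),(310,180,480,290)).tolist())
print("trayT",corners(T.min(2)>150,(195,170,295,275)).tolist())
print("handleS",[(q[0],q[1]) for q in blobs(black(S),15,400,(190,165,260,215))])
print("handleT",[(q[0],q[1]) for q in blobs(black(T),15,400,(360,250,440,275))])
s=cv2.resize(S[150:300,165:325],None,fx=4,fy=4,interpolation=2)
t=cv2.resize(T[175:285,305:480],None,fx=4,fy=4,interpolation=2)
cv2.imwrite("pics/s1.png",s[:,:,::-1]);cv2.imwrite("pics/t1.png",t[:,:,::-1])
E
```

```text
brass S [373.4 158.9] 36
brass S [356.3 168.9] 35
brass S [340.9 181. ] 36
brass T [269.  219.1] 68 [519.3 146.7  22. ] [340.2 181.1]
brass T [216. 220.] 69 [514.2 314.4  22. ] [372.4 158.8]
brass T [242.9 221. ] 68 [512.2 229.   22. ] [355.6 169.1]
black S [358.3 146.4] 20
black S [326.9 168.3] 24
black T [270.1 244.6] 66 [438.9 141.6  22. ] [326.1 167.9]
black T [216.3 247. ] 67 [429.4 310.7  22. ] [357.6 145.8]
blueS [[271, 159], [312, 198], [311, 218], [225, 288], [173, 228]]
blueT [[461, 189], [469, 263], [330, 275], [324, 199]]
trayT [[285, 178], [287, 262], [202, 264], [201, 181]]
handleS [(array([225.2, 189.6]), array([210, 178,  31,  26,  90], dtype=int32))]
handleT [(array([401. , 262.8]), array([379, 260,  46,   7, 171], dtype=int32))]
```

View pics/s1.png

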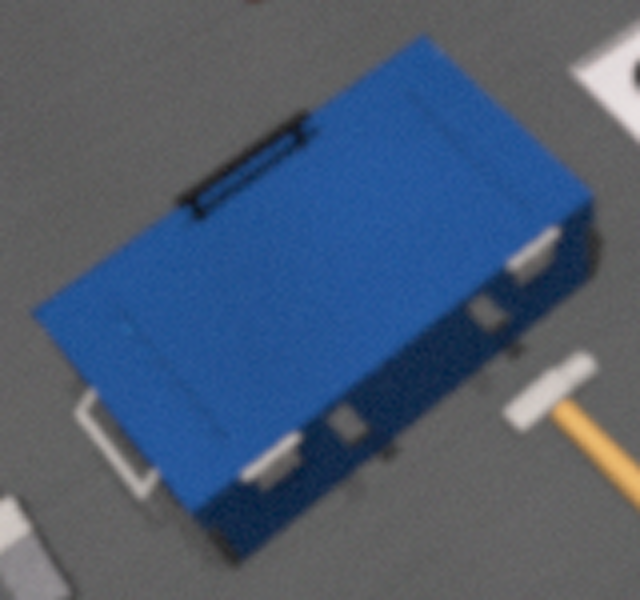

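View pics/t1.png

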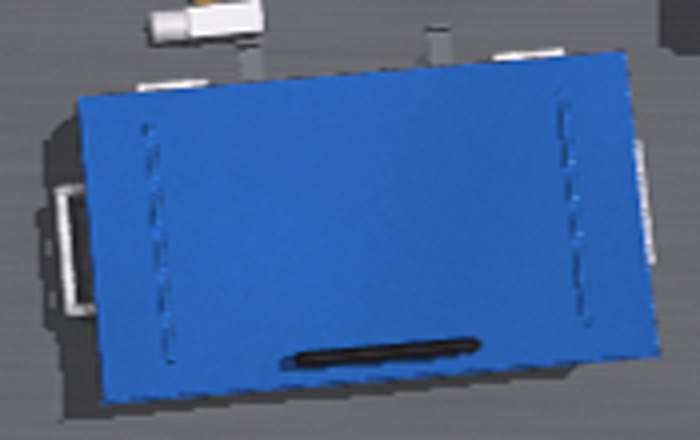

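The scene crop shows the lid corners at (424,36), (592,193), (200,510), (38,313) in crop pixels, with the handle bar from (183,199) to (303,116). The top crop shows the corners at (103,402), (80,98), (627,53), (658,353), with the bar from (297,359) to (476,345). I'll triangulate all of these.

```bash
python3 - <<'E'
from h import *
np.set_printoptions(precision=1,suppress=True)
s=np.array([[424,36],[592,193],[200,510],[38,313],[300,118],[185,198]])/4+[165-.4,150-.4]
t=np.array([[103,402],[80,98],[627,53],[658,353],[297,359],[476,345]])/4+[305-.4,175-.4]
P,g=tri(s,t); print(P,g)
for i,j in((0,1),(1,2),(2,3),(3,0),(4,5)): print(i,j,np.linalg.norm(P[i]-P[j]))
ya=np.r_[P[0]-P[3],][:2]+(P[1]-P[2])[:2]; print("y-axis yaw",np.degrees(np.arctan2(-ya[0],ya[1])), "handle",np.degrees(np.arctan2(-(P[4]-P[5])[0],(P[4]-P[5])[1])))
print("lid centre",P[:4].mean(0),"handle",P[4:].mean(0))
C=plane("top",t[:4],143);print("topplane",C,C.mean(0)); H=plane("top",t[4:],184);print(H,H.mean(0))
ks=[[373.4,158.9],[356.3,168.9],[340.9,181],[358.3,146.4],[326.9,168.3]];kt=[[216,220],[242.9,221],[269,219.1],[216.3,247],[270.1,244.6]]
print("knobs",*tri(ks,kt))
st=bot.get_state();print(R.from_quat(st["eef_rot"]).as_matrix())
E
```

```text
[[ 355.9  -46.1  144.8]
 [ 574.2  -26.6  147.3]
 [ 613.3 -419.6  145.8]
 [ 396.2 -441.3  145.3]
 [ 388.7 -182.7  178.5]
 [ 402.6 -300.9  188.5]] [ 1.8  3.  11.   5.3  3.   7.2]
0 1 219.1087131178009
1 2 395.04443161794313
2 3 218.21071937787687
3 0 397.30858570235523
4 5 119.41312529718058
y-axis yaw 5.756543512987967 handle 6.705324006631965
lid centre [ 484.9 -233.4  145.8] handle [ 395.6 -241.8  183.5]
topplane [[ 355.4  -46.9  143. ]
 [ 573.7  -27.8  143. ]
 [ 611.5 -425.7  143. ]
 [ 395.1 -444.6  143. ]] [ 483.9 -236.2  143. ]
[[ 389.6 -180.7  184. ]
 [ 400.8 -305.2  184. ]] [ 395.2 -243.   184. ]
knobs [[515.5 316.4  20.7]
 [512.9 230.1  23.1]
 [519.8 147.8  22.1]
 [430.  312.9  16.6]
 [439.8 143.1  19.1]] [4.  2.8 2.5 2.5 3.1]
[[-1.   0.3 -0. ]
 [ 0.3  1.  -0. ]
 [-0.  -0.  -1. ]]
```

Measurements agree with the given sizes:
- Lid top measured at about 146 mm, sides 219 by 396 mm, and the bar at about 183 mm.
- Chest yaw is about 5.6°, and knob centres are at about 21 mm.

Next I'll write a planner that turns waypoints into tool-frame numbers.

```bash
cat >> h.py <<'E'
YAW=np.radians(5.6); CH=np.array([484.5,-235.5])
def ch(x,y): c,s=np.cos(YAW),np.sin(YAW); return CH+[c*x-s*y,s*x+c*y]
def pose():
    s=bot.get_state(); M=R.from_quat(s["eef_rot"]).as_matrix()
    return s["ee_pos"],np.arctan2(M[1,1],M[0,1]),s
def plan(way,start=None):
    """way: (x,y,z,yaw_deg); prints units [tx,ty,tz,turn] per call, each from the previous one's pose"""
    p,a,_=pose() if start is None else start; p=np.array(p,float)
    for w in way:
        for _ in range(30):
            d=np.array(w[:3])-p; t=-(np.radians(w[3])-a)
            ex=np.array([-np.sin(a),np.cos(a)]);ey=np.array([np.cos(a),np.sin(a)])
            u=np.array([d[:2]@ex/80,d[:2]@ey/80,-d[2]/80,t/.5]); m=np.abs(u).max()
            if m<.006: break
            n=np.ceil(np.round(m,2)); u=np.round(u/max(n,1),2)
            p=p+np.r_[(ex*u[0]+ey*u[1])*80,-u[2]*80]; a-=u[3]*.5
            print(u.tolist(),"->",np.round(p).tolist(),round(np.degrees(a)))
        print("--")
E
python3 - <<'E'
from h import *
h=ch(-90,0);print(h)
plan([(430,440,250,45),(520,130,250,20),(h[0]+20,h[1]+30,250,5.6),(h[0],h[1],215,5.6)])
for e in(plane("top",[[285,178],[287,262],[202,264],[201,181]],13)):print(e.round())
E
```

```text
[ 394.929534   -244.28246098]
[-0.86, -0.31, -0.03, 0.24] -> [257.0, 574.0, 244.0] 65
[-0.89, -0.21, -0.02, 0.24] -> [314.0, 529.0, 246.0] 58
[-0.91, -0.1, -0.03, 0.23] -> [372.0, 484.0, 248.0] 52
[-0.91, 0.01, -0.02, 0.24] -> [430.0, 440.0, 250.0] 45
--
[-0.88, -0.48, -0.0, 0.22] -> [452.0, 363.0, 250.0] 39
[-0.93, -0.39, -0.0, 0.22] -> [475.0, 285.0, 250.0] 32
[-0.97, -0.28, -0.0, 0.22] -> [497.0, 208.0, 250.0] 26
[-1.0, -0.17, -0.0, 0.21] -> [520.0, 130.0, 250.0] 20
--
[-0.9, -0.68, -0.0, 0.13] -> [494.0, 44.0, 250.0] 16
[-0.94, -0.62, -0.0, 0.12] -> [467.0, -43.0, 250.0] 13
[-0.97, -0.56, -0.0, 0.13] -> [441.0, -128.0, 250.0] 9
[-0.5, -0.25, -0.0, 0.06] -> [428.0, -171.0, 250.0] 7
[-0.52, -0.23, -0.0, 0.06] -> [415.0, -215.0, 250.0] 6
--
[-0.35, -0.28, 0.43, 0.0] -> [395.0, -245.0, 215.0] 6
--
[652. 100.  13.]
[385.  88.  13.]
[375. 356.  13.]
[639. 369.  13.]
```

Emit:
step_arm(
  rows=[
    [-1,-0.86,-0.31,-0.03,0.24],
    [-1,-0.86,-0.31,-0.03,0.24],
  ],
)

```text
time_s: 0.45
ee_pos: [261.5, 571.3, 244.9]
eef_rot: [0.217, 0.976, -0.0, 0.001]
wrist_force: [-0.2, 0.0, -0.3]
grip_width: 1.002
finger_force: 0.0
```

Emit:
step_arm(
  rows=[
    [-1,-0.89,-0.21,-0.02,0.24],
    [-1,-0.89,-0.21,-0.02,0.24],
  ],
)

```text
time_s: 0.7
ee_pos: [318.9, 526.0, 246.6]
eef_rot: [0.276, 0.961, -0.0, 0.001]
wrist_force: [0.2, -0.1, -0.7]
grip_width: 0.997
finger_force: 0.0
```

Emit:
step_arm(
  rows=[
    [-1,-0.91,-0.1,-0.03,0.23],
    [-1,-0.91,-0.1,-0.03,0.23],
  ],
)

```text
time_s: 0.95
ee_pos: [376.2, 481.1, 249.0]
eef_rot: [0.33, 0.944, -0.0, 0.001]
wrist_force: [-0.4, 0.7, 0.4]
grip_width: 1.0
finger_force: 0.0
```

Emit:
step_arm(
  rows=[
    [-1,-0.91,0.01,-0.02,0.24],
    [-1,-0.91,0.01,-0.02,0.24],
  ],
)

```text
time_s: 1.2
ee_pos: [433.5, 436.7, 250.5]
eef_rot: [0.386, 0.923, -0.0, 0.001]
wrist_force: [-0.5, 0.6, 0.6]
grip_width: 0.999
finger_force: 0.0
```

Emit:
step_arm(
  rows=[
    [-1,-0.88,-0.48,0,0.22],
    [-1,-0.88,-0.48,0,0.22],
  ],
)

```text
time_s: 1.45
ee_pos: [453.8, 359.8, 250.5]
eef_rot: [0.435, 0.901, -0.0, 0.0]
wrist_force: [0.8, 0.2, 0.2]
grip_width: 0.999
finger_force: 0.0
```

Emit:
step_arm(
  rows=[
    [-1,-0.93,-0.39,0,0.22],
    [-1,-0.93,-0.39,0,0.22],
  ],
)

```text
time_s: 1.7
ee_pos: [475.6, 282.5, 250.6]
eef_rot: [0.483, 0.875, 0.0, 0.0]
wrist_force: [0.6, -0.1, -0.1]
grip_width: 0.999
finger_force: 0.0
```

Emit:
step_arm(
  rows=[
    [-1,-0.97,-0.28,0,0.22],
    [-1,-0.97,-0.28,0,0.22],
  ],
)

```text
time_s: 1.95
ee_pos: [498.2, 205.1, 250.7]
eef_rot: [0.531, 0.848, 0.0, 0.0]
wrist_force: [0.5, 0.7, -0.2]
grip_width: 1.001
finger_force: 0.0
```

Emit:
step_arm(
  rows=[
    [-1,-1,-0.17,0,0.21],
    [-1,-1,-0.17,0,0.21],
  ],
)

```text
time_s: 2.2
ee_pos: [521.0, 127.4, 250.6]
eef_rot: [0.574, 0.819, 0.0, 0.0]
wrist_force: [0.4, -0.7, 0.2]
grip_width: 0.998
finger_force: 0.0
```

Emit:
step_arm(
  rows=[
    [-1,-0.9,-0.68,0,0.13],
    [-1,-0.9,-0.68,0,0.13],
  ],
)

```text
time_s: 2.45
ee_pos: [493.2, 42.0, 250.4]
eef_rot: [0.599, 0.8, -0.0, -0.0]
wrist_force: [0.6, -0.5, -0.2]
grip_width: 0.998
finger_force: 0.0
```

Emit:
step_arm(
  rows=[
    [-1,-0.94,-0.62,0,0.12],
    [-1,-0.94,-0.62,0,0.12],
    [-1,-0.94,-0.62,0,0.12],
  ],
)

```text
time_s: 2.82
ee_pos: [467.2, -43.1, 250.8]
eef_rot: [0.623, 0.782, 0.001, 0.0]
wrist_force: [1.5, 0.1, 0.2]
grip_width: 1.002
finger_force: 0.0
```

Emit:
step_arm(
  rows=[
    [-1,-0.97,-0.56,0,0.13],
    [-1,-0.97,-0.56,0,0.13],
    [-1,-0.97,-0.56,0,0.13],
  ],
)

```text
time_s: 3.2
ee_pos: [441.3, -128.0, 250.7]
eef_rot: [0.648, 0.761, 0.0, 0.0]
wrist_force: [-0.6, -0.2, -0.2]
grip_width: 1.002
finger_force: 0.0
```

Emit:
step_arm(
  rows=[
    [-1,-1,-0.48,0,0.12],
    [-1,-1,-0.48,0,0.12],
    [-1,-1,-0.48,0,0.12],
  ],
)

```text
time_s: 3.58
ee_pos: [416.5, -212.8, 250.5]
eef_rot: [0.671, 0.742, 0.0, 0.0]
wrist_force: [-0.0, 1.3, 0.3]
grip_width: 1.0
finger_force: 0.0
```

Emit:
step_arm(
  rows=[
    [-1,-0.35,-0.28,0.43,0],
    [-1,-0.35,-0.28,0.43,0],
    [-1,-0.35,-0.28,0.43,0],
  ],
)

```text
time_s: 3.95
ee_pos: [397.7, -241.2, 216.2]
eef_rot: [0.67, 0.743, 0.0, 0.0]
wrist_force: [-0.3, -0.2, 0.1]
grip_width: 1.005
finger_force: 0.0
```

```bash
python3 - <<'E'
from h import *
p,a,s=pose();print(p.round(1),np.degrees(a),s["joint_pos"].round(2))
h=ch(-90,0);plan([(h[0],h[1],181,5.6)])
S=eyes.capture("scene");cv2.imwrite("pics/s2.png",cv2.resize(S[110:230,160:290],None,fx=4,fy=4,interpolation=2)[:,:,::-1])
E
```

```text
[ 397.7 -241.2  216.2] 5.909054328273353 [-0.46 -0.1   0.88  1.97  0.08  1.24  0.49]
[-0.03, -0.04, 0.44, 0.01] -> [395.0, -244.0, 181.0] 6
--
```

View pics/s2.png

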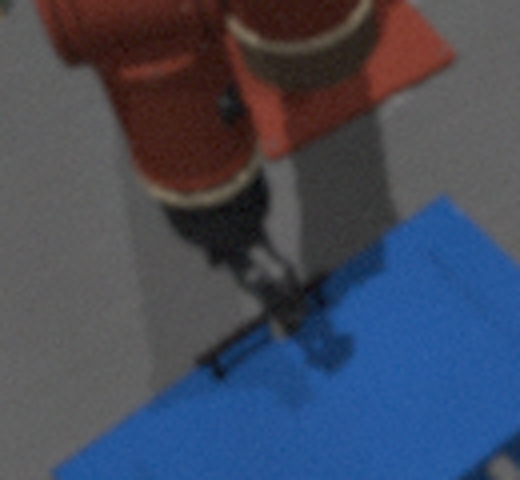

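The gripper sits over the middle of the bar, at about (285,320) in the crop. I'll descend and close.

Emit:
step_arm(
  rows=[
    [-1,-0.03,-0.04,0.22,0.01],
    [-1,-0.03,-0.04,0.44,0.01],
    [-1,-0.03,-0.04,0.44,0.01],
  ],
)

```text
time_s: 4.38
ee_pos: [393.9, -244.6, 180.5]
eef_rot: [0.672, 0.741, -0.0, -0.0]
wrist_force: [0.2, 0.5, 0.8]
grip_width: 0.998
finger_force: 0.0
```

Emit:
step_arm(
  rows=[
    [0.3,0,0,0,0],
    [0.6,0,0,0,0],
    [0.8,0,0,0,0],
    [1,0,0,0,0],
    [1,0,0,0,0],
    [1,0,0,0,0],
    [1,0,0,0,0],
    [1,0,0,0,0],
  ],
)

```text
time_s: 5.38
ee_pos: [395.1, -245.8, 181.3]
eef_rot: [0.672, 0.74, 0.001, 0.001]
wrist_force: [6.9, 0.1, -2.0]
grip_width: 0.104
finger_force: 58.5
```

```bash
python3 - <<'E'
import numpy as np
f=lambda t:np.array([-200*np.cos(t)+41*np.sin(t),200*np.sin(t)+41*np.cos(t)])
b=0
for e in(.36,.72,1.08,1.44,1.74,1.83):
    n=6 if e<1.5 else 5; print(e,[[round(v,2) for v in ((f(t)-f(b))/80*[1,-1])] for t in np.linspace(b,e,n+1)[1:]]); b=e
E
```

```text
0.36 [[np.float64(0.04), np.float64(-0.15)], [np.float64(0.08), np.float64(-0.3)], [np.float64(0.13), np.float64(-0.44)], [np.float64(0.19), np.float64(-0.58)], [np.float64(0.26), np.float64(-0.72)], [np.float64(0.34), np.float64(-0.85)]]
0.72 [[np.float64(0.09), np.float64(-0.13)], [np.float64(0.18), np.float64(-0.25)], [np.float64(0.28), np.float64(-0.36)], [np.float64(0.39), np.float64(-0.47)], [np.float64(0.5), np.float64(-0.58)], [np.float64(0.62), np.float64(-0.67)]]
1.08 [[np.float64(0.12), np.float64(-0.09)], [np.float64(0.25), np.float64(-0.17)], [np.float64(0.39), np.float64(-0.24)], [np.float64(0.53), np.float64(-0.31)], [np.float64(0.67), np.float64(-0.36)], [np.float64(0.82), np.float64(-0.41)]]
1.44 [[np.float64(0.15), np.float64(-0.04)], [np.float64(0.3), np.float64(-0.07)], [np.float64(0.45), np.float64(-0.09)], [np.float64(0.6), np.float64(-0.1)], [np.float64(0.76), np.float64(-0.11)], [np.float64(0.91), np.float64(-0.1)]]
1.74 [[np.float64(0.15), np.float64(0.02)], [np.float64(0.3), np.float64(0.04)], [np.float64(0.45), np.float64(0.07)], [np.float64(0.6), np.float64(0.12)], [np.float64(0.74), np.float64(0.17)]]
1.83 [[np.float64(0.04), np.float64(0.02)], [np.float64(0.08), np.float64(0.03)], [np.float64(0.13), np.float64(0.05)], [np.float64(0.17), np.float64(0.07)], [np.float64(0.21), np.float64(0.09)]]
```

Emit:
step_arm(
  rows=[
    [1,0,0.04,-0.15,0],
    [1,0,0.08,-0.3,0],
    [1,0,0.13,-0.44,0],
    [1,0,0.19,-0.58,0],
    [1,0,0.26,-0.72,0],
    [1,0,0.34,-0.85,0],
    [1,0,0.34,-0.85,0],
  ],
)

```text
time_s: 6.25
ee_pos: [421.1, -243.3, 249.1]
eef_rot: [0.673, 0.74, 0.0, 0.0]
wrist_force: [1.8, 0.3, -1.2]
grip_width: 0.098
finger_force: 59.1
```

Emit:
step_arm(
  rows=[
    [1,0,0.09,-0.13,0],
    [1,0,0.18,-0.25,0],
    [1,0,0.28,-0.36,0],
    [1,0,0.39,-0.47,0],
    [1,0,0.5,-0.58,0],
    [1,0,0.62,-0.67,0],
    [1,0,0.62,-0.67,0],
  ],
)

```text
time_s: 7.12
ee_pos: [469.0, -238.8, 304.2]
eef_rot: [0.673, 0.74, -0.001, -0.001]
wrist_force: [-14.4, 3.9, 16.4]
grip_width: 0.096
finger_force: 60.0
```

Emit:
step_arm(
  rows=[
    [1,0,0.12,-0.09,0],
    [1,0,0.25,-0.17,0],
    [1,0,0.39,-0.24,0],
    [1,0,0.53,-0.31,0],
    [1,0,0.67,-0.36,0],
    [1,0,0.82,-0.41,0],
    [1,0,0.82,-0.41,0],
  ],
)

```text
time_s: 8.0
ee_pos: [536.9, -232.2, 338.7]
eef_rot: [0.672, 0.74, 0.001, 0.001]
wrist_force: [-5.3, 3.8, 18.8]
grip_width: 0.099
finger_force: 63.2
```

```bash
python3 - <<'E'
from h import *
p,a,s=pose();print(p.round(1),np.degrees(a),s["joint_pos"].round(2))
S=eyes.capture("scene");cv2.imwrite("pics/s3.png",cv2.resize(S[90:300,150:350],None,fx=2.8,fy=2.8,interpolation=2)[:,:,::-1])
E
```

```text
[ 536.9 -232.2  338.7] 5.499342912819991 [-0.42  0.21  0.91  1.51 -0.17  1.5   0.58]
```

View pics/s3.png

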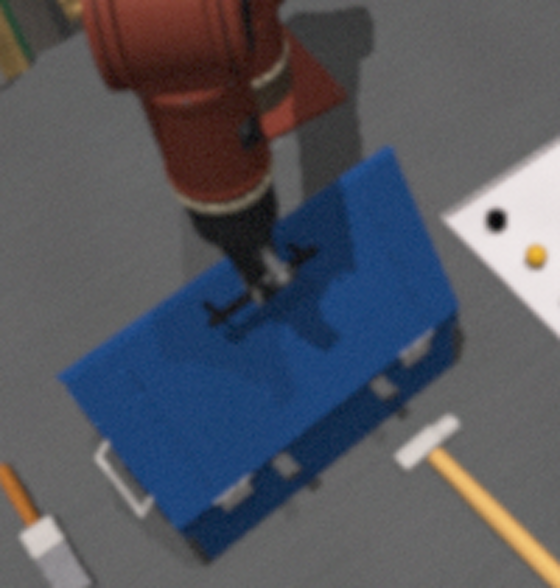

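The lid is about 60° open and the bar is still held in the fingers (about (270,285) in the crop). I'm carrying on with slightly more radius.

Emit:
step_arm(
  rows=[
    [1,0,0.15,-0.06,0],
    [1,0,0.3,-0.1,0],
    [1,0,0.45,-0.12,0],
    [1,0,0.6,-0.14,0],
    [1,0,0.76,-0.15,0],
    [1,0,0.91,-0.14,0],
    [1,0,0.91,-0.14,0],
  ],
)

```text
time_s: 8.93
ee_pos: [609.7, -225.0, 348.1]
eef_rot: [0.672, 0.741, 0.0, 0.001]
wrist_force: [1.3, 0.3, 7.1]
grip_width: 0.099
finger_force: 59.7
```

Emit:
step_arm(
  rows=[
    [1,0,0.15,0.01,0],
    [1,0,0.3,0.03,0],
    [1,0,0.45,0.06,0],
    [1,0,0.6,0.1,0],
    [1,0,0.7,0.14,0],
    [1,0,0.7,0.14,0],
  ],
)

```text
time_s: 9.68
ee_pos: [665.8, -220.4, 336.6]
eef_rot: [0.672, 0.74, 0.0, 0.002]
wrist_force: [4.4, -3.0, 3.2]
grip_width: 0.098
finger_force: 59.8
```

Emit:
step_arm(
  rows=[
    [1,0,0.06,0.02,0],
    [1,0,0.12,0.05,0],
    [1,0,0.18,0.08,0],
    [1,0,0.22,0.1,0],
    [1,0,0.22,0.1,0],
  ],
)

```text
time_s: 10.3
ee_pos: [682.7, -218.8, 329.2]
eef_rot: [0.672, 0.74, 0.001, 0.002]
wrist_force: [4.2, -2.9, 8.9]
grip_width: 0.101
finger_force: 60.3
```

Emit:
step_arm(
  rows=[
    [1,0,0.03,0.01,0],
    [1,0,0.06,0.02,0],
    [1,0,0.06,0.02,0],
  ],
)

```text
time_s: 10.68
ee_pos: [684.8, -218.7, 328.2]
eef_rot: [0.673, 0.74, -0.0, -0.0]
wrist_force: [-10.9, 0.5, 14.9]
grip_width: 0.096
finger_force: 61.1
```

Emit:
step_arm(
  rows=[
    [1,0,0.03,0.01,0],
    [1,0,0.06,0.02,0],
    [1,0,0.06,0.02,0],
  ],
)

```text
time_s: 11.05
ee_pos: [685.2, -218.8, 328.0]
eef_rot: [0.674, 0.739, -0.002, -0.004]
wrist_force: [-35.5, 6.9, 30.7]
grip_width: 0.098
finger_force: 63.0
```

The lid is on its stop: force is rising with no motion. I'll ease off, open the fingers a little and rise.

Emit:
step_arm(
  rows=[
    [1,0,-0.04,-0.02,0],
    [0.5,0,-0.06,-0.02,0],
    [0.5,0,-0.06,-0.02,0],
    [0.5,0,-0.06,-0.02,0],
  ],
)

```text
time_s: 11.55
ee_pos: [686.2, -217.5, 325.0]
eef_rot: [0.672, 0.74, -0.0, -0.0]
wrist_force: [-0.1, 0.4, -1.1]
grip_width: 0.246
finger_force: 0.0
```

Emit:
step_arm(
  rows=[
    [0.5,0,0,-0.3,0],
    [0.5,0,0,-0.6,0],
    [0.5,0,0,-0.95,0],
    [0.5,0,0,-0.95,0],
  ],
)

```text
time_s: 12.05
ee_pos: [686.3, -218.4, 403.5]
eef_rot: [0.673, 0.74, 0.0, 0.002]
wrist_force: [0.1, -0.3, -0.2]
grip_width: 0.252
finger_force: 0.0
```

```bash
python3 - <<'E'
from h import *
p,a,s=pose();print(p.round(1),s["wrist_force"].round(1))
plan([(620,-20,390,5.6),(530,150,200,5.6)])
T=eyes.capture("top");cv2.imwrite("pics/t3.png",cv2.resize(T[120:290,195:480],None,fx=2.8,fy=2.8,interpolation=2)[:,:,::-1])
E
```

```text
[ 686.3 -218.4  403.5] [ 0.1 -0.3 -0.2]
[0.85, -0.2, 0.06, -0.0] -> [664.0, -152.0, 399.0] 5
[0.85, -0.19, 0.05, -0.0] -> [642.0, -86.0, 395.0] 5
[0.85, -0.2, 0.06, -0.0] -> [620.0, -20.0, 390.0] 5
--
[0.74, -0.31, 0.79, -0.0] -> [590.0, 37.0, 327.0] 5
[0.74, -0.3, 0.79, -0.0] -> [560.0, 93.0, 263.0] 5
[0.74, -0.31, 0.79, -0.0] -> [530.0, 150.0, 200.0] 5
--
```

View pics/t3.png

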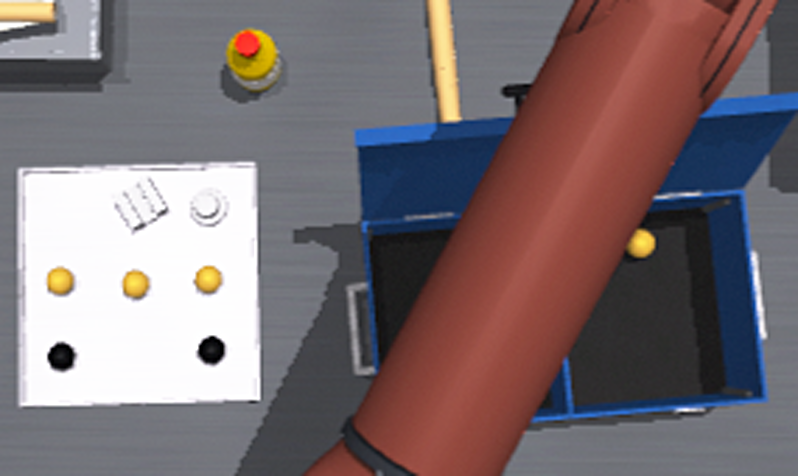

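The lid is open and brass0 lies in the right (-y) well at crop (640,243). All five tray knobs are unmoved. I'm moving over to the tray and starting to open the fingers.

Emit:
step_arm(
  rows=[
    [0.5,0.85,-0.2,0.06,0],
    [0.5,0.85,-0.2,0.06,0],
  ],
)

```text
time_s: 12.35
ee_pos: [663.4, -146.2, 394.6]
eef_rot: [0.67, 0.742, 0.0, -0.002]
wrist_force: [0.5, -0.1, 0.6]
grip_width: 0.251
finger_force: 0.0
```

Emit:
step_arm(
  rows=[
    [0.5,0.85,-0.19,0.05,0],
    [0.5,0.85,-0.19,0.05,0],
  ],
)

```text
time_s: 12.6
ee_pos: [641.6, -79.7, 391.2]
eef_rot: [0.67, 0.742, 0.0, -0.002]
wrist_force: [0.6, -0.9, 0.8]
grip_width: 0.254
finger_force: 0.0
```

Emit:
step_arm(
  rows=[
    [0.5,0.85,-0.2,0.06,0],
    [0.5,0.85,-0.2,0.06,0],
  ],
)

```text
time_s: 12.85
ee_pos: [618.8, -14.1, 386.6]
eef_rot: [0.67, 0.742, 0.0, -0.001]
wrist_force: [0.2, 0.5, -0.2]
grip_width: 0.249
finger_force: 0.0
```

Emit:
step_arm(
  rows=[
    [-0.4,0.74,-0.31,0.79,0],
    [-0.4,0.74,-0.31,0.79,0],
  ],
)

```text
time_s: 13.1
ee_pos: [587.5, 38.9, 321.9]
eef_rot: [0.672, 0.741, -0.001, -0.001]
wrist_force: [-0.1, 0.0, 1.0]
grip_width: 0.666
finger_force: 0.0
```

Emit:
step_arm(
  rows=[
    [-0.4,0.74,-0.3,0.79,0],
    [-0.4,0.74,-0.3,0.79,0],
  ],
)

```text
time_s: 13.35
ee_pos: [557.6, 95.5, 258.7]
eef_rot: [0.672, 0.741, -0.001, -0.001]
wrist_force: [0.0, -0.7, 0.7]
grip_width: 0.704
finger_force: 0.0
```

Emit:
step_arm(
  rows=[
    [-0.4,0.74,-0.31,0.79,0],
    [-0.4,0.74,-0.31,0.79,0],
    [-0.4,0.74,-0.31,0.79,0],
  ],
)

```text
time_s: 13.72
ee_pos: [527.9, 150.9, 196.7]
eef_rot: [0.672, 0.741, -0.002, -0.001]
wrist_force: [-0.2, -0.6, 0.0]
grip_width: 0.7
finger_force: 0.0
```

```bash
python3 - <<'E'
from h import *
p,a,s=pose();print(p.round(1),np.degrees(a),s["grip_width"],s["joint_pos"].round(2))
T=eyes.capture("top");S=eyes.capture("scene")
cv2.imwrite("pics/t4.png",cv2.resize(T[140:290,305:480],None,fx=4,fy=4,interpolation=2)[:,:,::-1])
print("brassS",[(q[0].round(1),q[1][4]) for q in blobs(brass(S),10,150,(180,130,405,300))])
for q in blobs(brass(T),25,200,(200,170,480,290)): print("T",q[0].round(1),q[1][4],plane("top",[q[0]],22)[0].round(1),plane("top",[q[0]],27)[0].round(1))
c=np.array([ch(0,0),ch(0,97+2)-0,ch(0,-99)])
print("well centres px",proj("top",np.c_[c,[27]*3]).round(1).tolist(), c.round(1).tolist())
E
```

```text
[527.9 150.9 196.7] 5.566898652540033 0.7002987563252159 [-1.03  0.19  0.76  1.8  -0.14  1.21 -0.13]
brassS [(array([373.4, 158.9]), np.int32(35)), (array([356.2, 169.1]), np.int32(35)), (array([341., 181.]), np.int32(35))]
T [423.2 206.2] 93 [ 565.8 -340.4   22. ] [ 565.4 -339.3   27. ]
T [269.9 219.2] 54 [518.8 144.1  22. ] [518.6 143.5  27. ]
well centres px [[390.3, 231.5], [358.9, 234.2], [421.7, 228.8]] [[484.5, -235.5], [474.8, -137.0], [494.2, -334.0]]
```

View pics/t4.png

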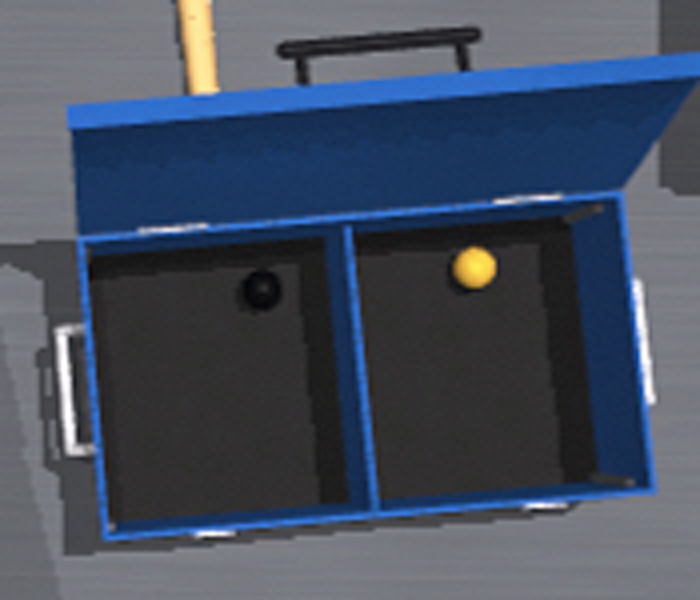

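Now the left well shows black0 (crop (261,290)) and the right well brass0 (crop (474,268)), so brass goes right and black goes left. First pick is the brass knob at (519.5,147).

```bash
python3 - <<'E'
from h import *
plan([(519.5,147.2,70,5.6),(519.5,147.2,18,5.6)])
b=plane("top",[[370.2-.3,212.5-.3]],27)[0];d=b[:2]-CH;c,s=np.cos(YAW),np.sin(YAW);print("black0 chest",c*d[0]+s*d[1],-s*d[0]+c*d[1])
E
```

```text
[-0.0, -0.07, 0.81, -0.0] -> [525.0, 148.0, 134.0] 5
[-0.01, -0.06, 0.8, -0.01] -> [520.0, 147.0, 70.0] 6
--
[0.0, -0.0, 0.65, 0.0] -> [520.0, 147.0, 18.0] 6
--
black0 chest 66.00530382548378 57.970818468677564
```

Emit:
step_arm(
  rows=[
    [-0.4,0,-0.13,0.5,0],
    [-0.4,0,-0.13,1,0],
    [-0.4,0,-0.13,1,0],
  ],
)

```text
time_s: 14.2
ee_pos: [518.5, 147.3, 117.4]
eef_rot: [0.674, 0.739, -0.002, -0.0]
wrist_force: [-0.1, -0.5, 1.7]
grip_width: 0.699
finger_force: 0.0
```

Emit:
step_arm(
  rows=[
    [-0.4,0,0,0.5,0],
    [-0.4,0,0,0.6,0],
    [-0.4,0,0,0.6,0],
    [-0.4,0,0,0.6,0],
  ],
)

```text
time_s: 14.7
ee_pos: [520.1, 149.5, 72.1]
eef_rot: [0.673, 0.74, 0.001, 0.0]
wrist_force: [0.3, 0.0, -0.3]
grip_width: 0.699
finger_force: 0.0
```

```bash
python3 - <<'E'
from h import *
plan([(519.5,147.2,18,5.6)])
T=eyes.capture("top");S=eyes.capture("scene")
a=cv2.resize(T[190:250,235:305],None,fx=5,fy=5,interpolation=2);b=cv2.resize(S[140:200,305:375],None,fx=5,fy=5,interpolation=2)
cv2.imwrite("pics/c5.png",np.hstack([a,b])[:,:,::-1])
E
```

```text
[-0.03, -0.01, 0.68, -0.01] -> [520.0, 147.0, 18.0] 6
--
```

View pics/c5.png

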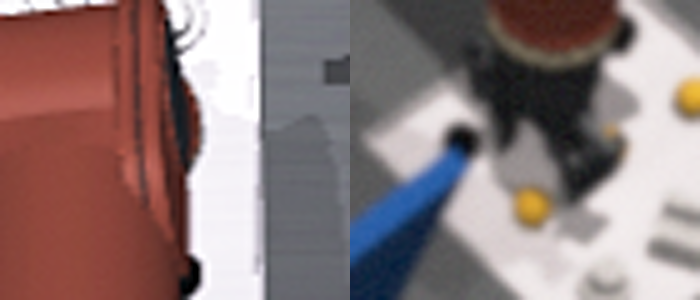

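```bash
python3 - <<'E'
from h import *
p,a,s=pose();print(p,np.degrees(a),s["joint_pos"].round(3))
f=lambda q:((proj("scene",q)-[305,140])*5+[350,0]).round().tolist()
for o in(-37,0,37): print(o,f([p[0]+o,p[1]+o*.098,p[2]-5]))
print(f([519.5,147.2,22]))
S=eyes.capture("scene");print([(q[0].round(1),q[1][4]) for q in blobs(brass(S),5,150,(308,130,405,220))],[(q[0].round(1),q[1][4]) for q in blobs(black(S),5,150,(308,130,405,220))])
E
```

```text
[519.68558885 149.62680057  71.62158746] 5.440379118449217 [-0.975  0.327  0.717  1.95  -0.262  0.956 -0.037]
-37 [[498.0, 140.0]]
0 [[533.0, 170.0]]
37 [[569.0, 201.0]]
[[527.0, 205.0]]
[(array([373.4, 158.9]), np.int32(35)), (array([341. , 180.8]), np.int32(41))] [(array([347.7, 132.6]), np.int32(47)), (array([313.9, 137.9]), np.int32(8)), (array([323.4, 138.9]), np.int32(7)), (array([359. , 146.8]), np.int32(10)), (array([327.2, 167.6]), np.int32(17)), (array([313.7, 213.6]), np.int32(56))]
```

The scene crop shows the brass knob at (530,205) just below the gap between the fingers, as projected. I'll descend and grip.

Emit:
step_arm(
  rows=[
    [-0.4,-0.03,-0.01,0.2,0],
    [-0.4,-0.03,-0.01,0.45,0],
    [-0.4,-0.03,-0.01,0.67,0],
    [-0.4,-0.03,-0.01,0.67,0],
  ],
)

```text
time_s: 15.35
ee_pos: [517.0, 146.2, 14.7]
eef_rot: [0.673, 0.74, -0.002, -0.0]
wrist_force: [-0.3, 0.2, 0.7]
grip_width: 0.697
finger_force: 0.0
```

Emit:
step_arm(
  rows=[
    [-0.1,0,0,0,0],
    [0.1,0,0,0,0],
    [0.2,0,0,0,0],
    [0.3,0,0,0,0],
    [1,0,0,0,0],
    [1,0,0,0,0],
    [1,0,0,0,0],
  ],
)

```text
time_s: 16.23
ee_pos: [518.7, 147.1, 17.5]
eef_rot: [0.673, 0.74, 0.001, -0.0]
wrist_force: [-1.3, -0.2, 8.3]
grip_width: 0.344
finger_force: 58.5
```

Gripped (0.344 of 85 mm, which is about the ball size). Lift and plan the carry.

```bash
python3 - <<'E'
from h import *
q=ch(-20,-141);print(q)
p,a,s=pose(); plan([(p[0],p[1],176,5.6),(q[0],q[1],220,5.6),(q[0],q[1],80,5.6),(q[0],q[1],30,5.6)])
E
```

```text
[ 478.35464087 -377.77872139]
[0.0, 0.0, -0.99, -0.0] -> [519.0, 147.0, 97.0] 5
[0.0, 0.0, -0.99, -0.01] -> [519.0, 147.0, 176.0] 6
--
[-0.93, -0.17, -0.08, 0.0] -> [513.0, 72.0, 182.0] 6
[-0.92, -0.16, -0.08, 0.0] -> [507.0, -3.0, 189.0] 6
[-0.93, -0.17, -0.08, 0.0] -> [501.0, -78.0, 195.0] 6
[-0.92, -0.16, -0.08, 0.0] -> [496.0, -153.0, 201.0] 6
[-0.93, -0.17, -0.08, 0.0] -> [490.0, -228.0, 208.0] 6
[-0.92, -0.16, -0.08, 0.0] -> [484.0, -303.0, 214.0] 6
[-0.93, -0.17, -0.07, 0.0] -> [478.0, -378.0, 220.0] 6
--
[0.0, 0.0, 0.87, 0.0] -> [478.0, -378.0, 150.0] 6
[0.0, 0.0, 0.88, 0.0] -> [478.0, -378.0, 80.0] 6
--
[0.0, 0.0, 0.62, 0.0] -> [478.0, -378.0, 30.0] 6
--
```

Emit:
step_arm(
  rows=[
    [1,0,0,-0.15,0],
    [1,0,0,-0.5,0],
    [1,0,0,-1,0],
    [1,0,0,-1,0],
  ],
)

```text
time_s: 16.73
ee_pos: [520.2, 147.4, 99.8]
eef_rot: [0.673, 0.74, 0.003, 0.001]
wrist_force: [-0.1, 0.2, -2.1]
grip_width: 0.343
finger_force: 59.4
```

Emit:
step_arm(
  rows=[
    [1,0,0,-0.5,0],
    [1,0,0,-1,0],
    [1,0,0,-1,0],
  ],
)

```text
time_s: 17.1
ee_pos: [519.6, 147.3, 178.9]
eef_rot: [0.673, 0.74, 0.002, 0.0]
wrist_force: [0.7, 0.2, -1.7]
grip_width: 0.34
finger_force: 59.6
```

Emit:
step_arm(
  rows=[
    [1,-0.46,-0.08,-0.15,0],
    [1,-0.93,-0.17,-0.3,0],
    [1,-0.93,-0.17,-0.3,0],
  ],
)

```text
time_s: 17.48
ee_pos: [511.5, 68.3, 200.3]
eef_rot: [0.674, 0.738, -0.0, -0.0]
wrist_force: [-0.0, 0.9, -1.9]
grip_width: 0.341
finger_force: 59.6
```

Emit:
step_arm(
  rows=[
    [1,-0.46,-0.08,-0.1,0],
    [1,-0.92,-0.16,-0.2,0],
  ],
)

```text
time_s: 17.73
ee_pos: [505.4, -2.8, 215.5]
eef_rot: [0.672, 0.741, -0.001, -0.0]
wrist_force: [0.5, 0.7, -1.1]
grip_width: 0.34
finger_force: 59.6
```

Emit:
step_arm(
  rows=[
    [1,-0.46,-0.08,0,0],
    [1,-0.93,-0.17,0,0],
  ],
)

```text
time_s: 17.98
ee_pos: [499.1, -78.3, 215.6]
eef_rot: [0.672, 0.74, -0.0, -0.0]
wrist_force: [0.7, -0.7, -1.4]
grip_width: 0.339
finger_force: 59.6
```

Emit:
step_arm(
  rows=[
    [1,-0.46,-0.08,0,0],
    [1,-0.92,-0.16,0,0],
  ],
)

```text
time_s: 18.23
ee_pos: [493.4, -152.8, 215.5]
eef_rot: [0.672, 0.74, -0.0, -0.001]
wrist_force: [-0.6, 1.7, -1.8]
grip_width: 0.341
finger_force: 59.6
```

Emit:
step_arm(
  rows=[
    [1,-0.46,-0.08,0,0],
    [1,-0.93,-0.17,0,0],
  ],
)

```text
time_s: 18.48
ee_pos: [487.2, -228.0, 215.4]
eef_rot: [0.672, 0.74, -0.0, -0.001]
wrist_force: [0.0, -0.0, -1.3]
grip_width: 0.34
finger_force: 59.6
```

Emit:
step_arm(
  rows=[
    [1,-0.46,-0.08,0,0],
    [1,-0.92,-0.16,0,0],
  ],
)

```text
time_s: 18.73
ee_pos: [481.7, -302.5, 215.1]
eef_rot: [0.672, 0.74, -0.0, -0.001]
wrist_force: [0.9, 0.4, -0.1]
grip_width: 0.341
finger_force: 59.6
```

Emit:
step_arm(
  rows=[
    [1,-0.46,-0.08,0,0],
    [1,-0.93,-0.17,0,0],
    [1,-0.93,-0.17,0,0],
    [1,-0.93,-0.17,0,0],
  ],
)

```text
time_s: 19.23
ee_pos: [475.3, -376.9, 215.3]
eef_rot: [0.673, 0.74, -0.0, -0.001]
wrist_force: [0.0, 0.1, -1.2]
grip_width: 0.342
finger_force: 59.6
```

```bash
python3 - <<'E'
from h import *
q=ch(-20,-141)
p,a,s=pose(); print(p,s["joint_pos"].round(2));plan([(q[0],q[1],70,5.6),(q[0],q[1],30,5.6)])
E
```

```text
[ 475.28388282 -376.93819773  215.32556951] [-0.2   0.4   1.04  1.65 -0.36  1.3   0.99]
[-0.01, 0.02, 0.91, -0.0] -> [477.0, -378.0, 143.0] 5
[-0.0, 0.02, 0.91, -0.0] -> [479.0, -377.0, 70.0] 5
--
[-0.0, -0.0, 0.5, -0.0] -> [479.0, -377.0, 30.0] 5
--
```

Emit:
step_arm(
  rows=[
    [1,0,0.02,0.3,0],
    [1,0,0.04,0.7,0],
    [1,0,0.04,0.91,0],
    [1,0,0.04,0.91,0],
  ],
)

```text
time_s: 19.73
ee_pos: [478.2, -376.3, 142.9]
eef_rot: [0.672, 0.74, -0.0, -0.001]
wrist_force: [0.9, 0.2, -0.7]
grip_width: 0.339
finger_force: 59.6
```

Emit:
step_arm(
  rows=[
    [1,0,0,0.3,0],
    [1,0,0,0.6,0],
    [1,0,0,0.91,0],
    [1,0,0,0.91,0],
  ],
)

```text
time_s: 20.23
ee_pos: [478.1, -377.1, 70.8]
eef_rot: [0.673, 0.74, -0.0, -0.001]
wrist_force: [-0.7, -0.4, -0.8]
grip_width: 0.343
finger_force: 59.6
```

Emit:
step_arm(
  rows=[
    [1,0,0,0.15,0],
    [1,0,0,0.3,0],
    [1,0,0,0.4,0],
    [1,0,0,0.47,0],
    [1,0,0,0.49,0],
    [1,0,0,0.49,0],
    [1,0,0,0.49,0],
  ],
)

```text
time_s: 21.1
ee_pos: [478.5, -377.8, 32.2]
eef_rot: [0.673, 0.74, 0.0, 0.0]
wrist_force: [-0.7, -0.0, -0.9]
grip_width: 0.337
finger_force: 59.6
```

Emit:
step_arm(
  rows=[
    [1,0,0,0.015,0],
    [1,0,0,0.03,0],
    [1,0,0,0.045,0],
    [1,0,0,0.06,0],
    [1,0,0,0.07,0],
    [1,0,0,0.08,0],
    [1,0,0,0.08,0],
  ],
)

```text
time_s: 21.98
ee_pos: [478.3, -377.6, 25.5]
eef_rot: [0.673, 0.74, -0.0, -0.0]
wrist_force: [-0.7, 0.8, -0.8]
grip_width: 0.344
finger_force: 59.6
```

Emit:
step_arm(
  rows=[
    [1,0,0,0.008,0],
    [1,0,0,0.016,0],
    [1,0,0,0.016,0],
    [1,0,0,0.016,0],
  ],
)

```text
time_s: 22.48
ee_pos: [478.3, -377.7, 24.3]
eef_rot: [0.673, 0.74, -0.0, 0.0]
wrist_force: [0.0, -0.3, -2.1]
grip_width: 0.34
finger_force: 59.6
```

Emit:
step_arm(
  rows=[
    [1,0,0,0.008,0],
    [1,0,0,0.016,0],
    [1,0,0,0.016,0],
    [1,0,0,0.016,0],
  ],
)

```text
time_s: 22.98
ee_pos: [478.3, -377.7, 23.0]
eef_rot: [0.673, 0.74, -0.0, 0.0]
wrist_force: [0.6, 0.2, -1.2]
grip_width: 0.339
finger_force: 59.6
```

Emit:
step_arm(
  rows=[
    [1,0,0,0.006,0],
    [1,0,0,0.012,0],
    [1,0,0,0.012,0],
    [1,0,0,0.012,0],
  ],
)

```text
time_s: 23.48
ee_pos: [478.4, -377.8, 22.6]
eef_rot: [0.673, 0.74, 0.0, 0.0]
wrist_force: [-1.1, 1.3, 5.5]
grip_width: 0.341
finger_force: 60.2
```

Contact at TCP z 22.7 (+5.5 N), which matches the stated 8 mm floor. I'll release gently and rise.

Emit:
step_arm(
  rows=[
    [0.3,0,0,0,0],
    [0.15,0,0,0,0],
    [0,0,0,0,0],
    [-0.1,0,0,0,0],
    [-0.15,0,0,0,0],
    [-0.15,0,0,0,0],
  ],
)

```text
time_s: 24.22
ee_pos: [478.3, -377.7, 22.0]
eef_rot: [0.673, 0.74, -0.0, 0.0]
wrist_force: [-0.5, -0.2, 0.8]
grip_width: 0.573
finger_force: 0.0
```

Emit:
step_arm(
  rows=[
    [-0.15,0,0,-0.2,0],
    [-0.15,0,0,-0.5,0],
    [-0.15,0,0,-1,0],
    [-0.15,0,0,-1,0],
  ],
)

```text
time_s: 24.72
ee_pos: [479.6, -379.3, 105.9]
eef_rot: [0.673, 0.74, 0.001, 0.003]
wrist_force: [-0.3, 0.4, 0.3]
grip_width: 0.575
finger_force: 0.0
```

Emit:
step_arm(
  rows=[
    [-0.15,0,0,-0.5,0],
    [-0.15,0,0,-1,0],
    [-0.15,0,0,-1,0],
  ],
)

```text
time_s: 25.1
ee_pos: [479.2, -378.9, 185.0]
eef_rot: [0.673, 0.74, 0.001, 0.002]
wrist_force: [0.8, -0.2, -0.2]
grip_width: 0.576
finger_force: 0.0
```

```bash
python3 - <<'E'
from h import *
p,a,s=pose(); print(p,s["grip_width"]);plan([(500,60,205,5.6),(513.5,229.5,110,5.6),(513.5,229.5,50,5.6),(513.5,229.5,18.5,5.6)])
T=eyes.capture("top");S=eyes.capture("scene")
print("S",[(q[0].round(1),q[1][4]) for q in blobs(brass(S),5,150,(170,130,405,300))])
print("T",[(q[0].round(1),q[1][4]) for q in blobs(brass(T),5,200,(200,190,480,290))], proj("top",[[478.4,-377.8,27]]),proj("scene",[[478.4,-377.8,27]]))
print("blackT",[(q[0].round(1),q[1][4]) for q in blobs(black(T),25,200,(203,180,287,264))])
E
```

```text
[ 479.17066977 -378.87950973  184.9807365 ] 0.5760810899335861
[0.91, 0.13, -0.04, -0.0] -> [483.0, -305.0, 188.0] 5
[0.91, 0.13, -0.04, -0.0] -> [486.0, -232.0, 191.0] 5
[0.9, 0.13, -0.04, -0.0] -> [490.0, -159.0, 195.0] 5
[0.91, 0.13, -0.04, -0.0] -> [493.0, -86.0, 198.0] 5
[0.9, 0.13, -0.05, -0.0] -> [497.0, -13.0, 202.0] 5
[0.91, 0.13, -0.04, -0.01] -> [500.0, 60.0, 205.0] 6
--
[0.7, 0.13, 0.4, 0.0] -> [505.0, 117.0, 173.0] 6
[0.69, 0.12, 0.39, 0.0] -> [509.0, 173.0, 142.0] 6
[0.7, 0.13, 0.4, 0.0] -> [514.0, 230.0, 110.0] 6
--
[-0.0, -0.0, 0.75, 0.0] -> [514.0, 230.0, 50.0] 6
--
[-0.0, -0.0, 0.39, 0.0] -> [514.0, 230.0, 19.0] 6
--
S [(array([373.4, 158.9]), np.int32(35)), (array([356.3, 169.1]), np.int32(33)), (array([372.8, 243.7]), np.int32(6)), (array([212.4, 249.3]), np.int32(81))]
T [(array([423.2, 206.2]), np.int32(93)), (array([216., 220.]), np.int32(69)), (array([242.9, 221. ]), np.int32(68)), (array([435.8, 233.6]), np.int32(93))] [[435.67436966 234.04922292]] [[212.48778582 250.62357842]]
blackT [(array([270. , 244.5]), np.int32(64)), (array([216.2, 247. ]), np.int32(66))]
```

Brass3 is seen standing at the placed spot in both views (top (435.8,233.6), projected (435.7,234.0)). Next is the middle brass.

Emit:
step_arm(
  rows=[
    [-0.3,0.45,0.06,-0.1,0],
    [-0.3,0.91,0.13,-0.15,0],
  ],
)

```text
time_s: 25.45
ee_pos: [480.9, -303.4, 192.8]
eef_rot: [0.673, 0.739, -0.001, -0.001]
wrist_force: [-0.3, -0.5, 0.0]
grip_width: 0.652
finger_force: 0.0
```

Emit:
step_arm(
  rows=[
    [-0.3,0.45,0.06,0,0],
    [-0.3,0.91,0.13,0,0],
  ],
)

```text
time_s: 25.7
ee_pos: [484.4, -229.2, 192.7]
eef_rot: [0.673, 0.74, -0.001, -0.001]
wrist_force: [-0.4, 0.2, 0.4]
grip_width: 0.652
finger_force: 0.0
```

Emit:
step_arm(
  rows=[
    [-0.3,0.45,0.06,0,0],
    [-0.3,0.9,0.13,0,0],
  ],
)

```text
time_s: 25.95
ee_pos: [487.9, -156.5, 192.8]
eef_rot: [0.673, 0.74, -0.001, -0.001]
wrist_force: [0.1, 0.4, 0.2]
grip_width: 0.654
finger_force: 0.0
```

Emit:
step_arm(
  rows=[
    [-0.3,0.45,0.06,0,0],
    [-0.3,0.91,0.13,0,0],
  ],
)

```text
time_s: 26.2
ee_pos: [491.3, -83.1, 193.0]
eef_rot: [0.673, 0.74, -0.001, -0.001]
wrist_force: [0.4, 0.2, 0.7]
grip_width: 0.646
finger_force: 0.0
```

Emit:
step_arm(
  rows=[
    [-0.3,0.45,0.06,0,0],
    [-0.3,0.9,0.13,0,0],
  ],
)

```text
time_s: 26.45
ee_pos: [494.8, -10.5, 193.0]
eef_rot: [0.673, 0.74, -0.001, -0.001]
wrist_force: [-0.2, 0.7, 0.4]
grip_width: 0.647
finger_force: 0.0
```

Emit:
step_arm(
  rows=[
    [-0.3,0.45,0.06,0,0],
    [-0.3,0.91,0.13,0,0],
  ],
)

```text
time_s: 26.7
ee_pos: [498.2, 62.7, 192.9]
eef_rot: [0.673, 0.74, -0.001, -0.0]
wrist_force: [-0.4, 0.1, 0.7]
grip_width: 0.652
finger_force: 0.0
```

Emit:
step_arm(
  rows=[
    [-0.3,0.45,0.06,0.2,0],
    [-0.3,0.9,0.12,0.4,0],
  ],
)

```text
time_s: 26.95
ee_pos: [501.0, 135.3, 160.5]
eef_rot: [0.673, 0.74, -0.001, -0.0]
wrist_force: [0.6, -0.8, 0.5]
grip_width: 0.653
finger_force: 0.0
```

Emit:
step_arm(
  rows=[
    [-0.3,0.45,0.06,0.2,0],
    [-0.3,0.9,0.12,0.4,0],
    [-0.3,0.9,0.12,0.4,0],
    [-0.3,0.9,0.12,0.4,0],
  ],
)

```text
time_s: 27.45
ee_pos: [504.2, 205.6, 129.2]
eef_rot: [0.673, 0.74, -0.001, 0.0]
wrist_force: [0.2, -0.6, -0.6]
grip_width: 0.648
finger_force: 0.0
```

```bash
python3 - <<'E'
from h import *
p,a,s=pose(); print(p,s["grip_width"]);plan([(512.6,229.5,60,5.6),(512.6,229.5,18.5,5.6)])
E
```

```text
[504.15926025 205.61186135 129.23284224] 0.6477147772933105
[0.29, 0.13, 0.87, -0.01] -> [512.0, 230.0, 60.0] 6
--
[-0.0, 0.0, 0.51, 0.0] -> [512.0, 230.0, 19.0] 6
--
```

Emit:
step_arm(
  rows=[
    [-0.3,0.29,0.13,0.3,0],
    [-0.3,0.29,0.13,0.6,0],
    [-0.3,0.29,0.13,0.87,0],
    [-0.3,0.29,0.13,0.87,0],
    [-0.3,0.29,0.13,0.87,0],
  ],
)

```text
time_s: 28.08
ee_pos: [513.4, 230.1, 61.4]
eef_rot: [0.673, 0.739, 0.0, 0.0]
wrist_force: [0.2, 0.2, 0.1]
grip_width: 0.653
finger_force: 0.0
```

```bash
python3 - <<'E'
from h import *
p,a,s=pose(); print(p,s["grip_width"]);plan([(512.6,229.5,18.5,5.6)])
E
```

```text
[513.3818942  230.11187163  61.4082804 ] 0.6528683731253063
[-0.01, -0.01, 0.54, -0.01] -> [513.0, 229.0, 18.0] 6
--
```

Emit:
step_arm(
  rows=[
    [-0.3,-0.01,-0.01,0.2,0],
    [-0.3,-0.01,-0.01,0.4,0],
    [-0.3,-0.01,-0.01,0.5,0],
    [-0.3,-0.01,-0.01,0.53,0],
    [-0.3,-0.01,-0.01,0.53,0],
    [-0.3,-0.01,-0.01,0.53,0],
  ],
)

```text
time_s: 28.82
ee_pos: [512.4, 230.0, 18.4]
eef_rot: [0.673, 0.74, 0.0, 0.0]
wrist_force: [0.7, 0.5, 0.5]
grip_width: 0.647
finger_force: 0.0
```

Emit:
step_arm(
  rows=[
    [-0.1,0,0,0,0],
    [0.1,0,0,0,0],
    [0.2,0,0,0,0],
    [0.3,0,0,0,0],
    [1,0,0,0,0],
    [1,0,0,0,0],
    [1,0,0,0,0],
  ],
)

```text
time_s: 29.7
ee_pos: [512.2, 229.9, 18.4]
eef_rot: [0.673, 0.74, 0.0, -0.0]
wrist_force: [-1.5, -0.5, 6.8]
grip_width: 0.338
finger_force: 58.6
```

Emit:
step_arm(
  rows=[
    [1,0,0,-0.15,0],
    [1,0,0,-0.5,0],
    [1,0,0,-1,0],
    [1,0,0,-1,0],
  ],
)

```text
time_s: 30.2
ee_pos: [513.9, 230.5, 101.2]
eef_rot: [0.673, 0.74, 0.003, 0.0]
wrist_force: [0.3, 0.4, -2.7]
grip_width: 0.342
finger_force: 59.4
```

```bash
python3 - <<'E'
from h import *
p,a,s=pose(); print(p,s["grip_width"]);q=ch(-20,-99);plan([(509,145,205,5.6),(q[0],q[1],205,5.6)])
E
```

```text
[513.86946391 230.5384597  101.17382881] 0.3415721644333712
[-0.53, -0.08, -0.65, -0.0] -> [512.0, 188.0, 153.0] 5
[-0.53, -0.08, -0.65, -0.01] -> [509.0, 145.0, 205.0] 6
--
[-0.99, -0.17, 0.0, 0.0] -> [503.0, 65.0, 205.0] 6
[-0.99, -0.17, 0.0, 0.0] -> [498.0, -15.0, 205.0] 6
[-0.99, -0.17, 0.0, 0.0] -> [492.0, -96.0, 205.0] 6
[-0.99, -0.17, 0.0, 0.0] -> [487.0, -176.0, 205.0] 6
[-0.99, -0.18, 0.0, 0.0] -> [480.0, -256.0, 205.0] 6
[-0.99, -0.17, 0.0, 0.0] -> [474.0, -336.0, 205.0] 6
--
```

Emit:
step_arm(
  rows=[
    [1,-0.3,-0.05,-0.5,0],
    [1,-0.8,-0.12,-0.9,0],
    [1,-0.8,-0.12,-0.95,0],
  ],
)

```text
time_s: 30.58
ee_pos: [509.5, 162.0, 175.7]
eef_rot: [0.675, 0.738, 0.001, 0.0]
wrist_force: [-0.4, 1.2, -2.0]
grip_width: 0.346
finger_force: 59.6
```

Emit:
step_arm(
  rows=[
    [1,-0.5,-0.08,-0.2,0],
    [1,-1,-0.17,-0.37,0],
  ],
)

```text
time_s: 30.82
ee_pos: [502.1, 84.0, 203.2]
eef_rot: [0.672, 0.74, -0.001, -0.0]
wrist_force: [0.8, -0.9, -0.0]
grip_width: 0.342
finger_force: 59.6
```

Emit:
step_arm(
  rows=[
    [1,-0.5,-0.08,0,0],
    [1,-1,-0.17,0,0],
  ],
)

```text
time_s: 31.08
ee_pos: [496.1, 2.8, 203.0]
eef_rot: [0.672, 0.74, -0.0, -0.0]
wrist_force: [0.8, -0.0, -1.2]
grip_width: 0.337
finger_force: 59.6
```

Emit:
step_arm(
  rows=[
    [1,-0.5,-0.08,0,0],
    [1,-1,-0.17,0,0],
  ],
)

```text
time_s: 31.32
ee_pos: [490.2, -78.1, 202.9]
eef_rot: [0.672, 0.74, -0.0, -0.0]
wrist_force: [0.0, -0.3, -1.3]
grip_width: 0.343
finger_force: 59.6
```

Emit:
step_arm(
  rows=[
    [1,-0.5,-0.08,0,0],
    [1,-1,-0.17,0,0],
  ],
)

```text
time_s: 31.58
ee_pos: [484.4, -158.8, 203.0]
eef_rot: [0.672, 0.74, 0.0, -0.0]
wrist_force: [0.9, 0.5, -1.1]
grip_width: 0.341
finger_force: 59.6
```

Emit:
step_arm(
  rows=[
    [1,-0.5,-0.08,0,0],
    [1,-1,-0.17,0,0],
  ],
)

```text
time_s: 31.82
ee_pos: [478.8, -239.7, 202.8]
eef_rot: [0.672, 0.74, -0.0, -0.0]
wrist_force: [0.5, 0.3, -1.6]
grip_width: 0.34
finger_force: 59.6
```

Emit:
step_arm(
  rows=[
    [1,-0.5,-0.08,0,0],
    [1,-1,-0.17,0,0],
    [1,-1,-0.17,0,0],
    [1,-1,-0.17,0,0],
  ],
)

```text
time_s: 32.33
ee_pos: [472.8, -319.7, 202.7]
eef_rot: [0.673, 0.74, -0.0, -0.001]
wrist_force: [0.2, 0.7, -0.5]
grip_width: 0.339
finger_force: 59.6
```

```bash
python3 - <<'E'
from h import *
p,a,s=pose(); print(p,s["grip_width"]);q=ch(-20,-99);plan([(q[0],q[1],130,5.6),(q[0],q[1],60,5.6),(q[0],q[1],30,5.6)])
E
```

```text
[ 472.80263467 -319.65532241  202.72978658] 0.3388193732723848
[-0.2, -0.0, 0.91, -0.01] -> [474.0, -336.0, 130.0] 6
--
[-0.0, -0.0, 0.87, 0.0] -> [474.0, -336.0, 60.0] 6
--
[-0.0, -0.0, 0.38, 0.0] -> [474.0, -336.0, 30.0] 6
--
```

Emit:
step_arm(
  rows=[
    [1,-0.1,0,0.1,0],
    [1,-0.2,0,0.5,0],
    [1,-0.2,0,0.91,0],
    [1,-0.2,0,0.91,0],
  ],
)

```text
time_s: 32.83
ee_pos: [473.4, -334.6, 128.5]
eef_rot: [0.672, 0.74, -0.001, -0.002]
wrist_force: [0.1, -0.1, -0.3]
grip_width: 0.339
finger_force: 59.6
```

Emit:
step_arm(
  rows=[
    [1,0,0,0.3,0],
    [1,0,0,0.6,0],
    [1,0,0,0.87,0],
    [1,0,0,0.87,0],
  ],
)

```text
time_s: 33.33
ee_pos: [474.0, -335.6, 60.5]
eef_rot: [0.673, 0.74, -0.0, -0.001]
wrist_force: [-0.5, 0.5, -0.8]
grip_width: 0.337
finger_force: 59.6
```

Emit:
step_arm(
  rows=[
    [1,0,0,0.12,0],
    [1,0,0,0.24,0],
    [1,0,0,0.32,0],
    [1,0,0,0.38,0],
    [1,0,0,0.4,0],
    [1,0,0,0.4,0],
    [1,0,0,0.4,0],
  ],
)

```text
time_s: 34.2
ee_pos: [474.5, -336.4, 29.4]
eef_rot: [0.673, 0.74, 0.0, 0.0]
wrist_force: [0.2, 0.4, -0.4]
grip_width: 0.341
finger_force: 59.6
```

Emit:
step_arm(
  rows=[
    [1,0,0,0.015,0],
    [1,0,0,0.03,0],
    [1,0,0,0.045,0],
    [1,0,0,0.055,0],
    [1,0,0,0.06,0],
    [1,0,0,0.06,0],
  ],
)

```text
time_s: 34.95
ee_pos: [474.3, -336.2, 24.4]
eef_rot: [0.673, 0.74, -0.0, -0.0]
wrist_force: [-0.8, 0.0, -1.3]
grip_width: 0.339
finger_force: 59.6
```

Emit:
step_arm(
  rows=[
    [1,0,0,0.005,0],
    [1,0,0,0.01,0],
    [1,0,0,0.01,0],
    [1,0,0,0.01,0],
  ],
)

```text
time_s: 35.45
ee_pos: [474.3, -336.2, 23.6]
eef_rot: [0.673, 0.74, -0.0, -0.0]
wrist_force: [0.2, 0.1, -1.2]
grip_width: 0.34
finger_force: 59.6
```

Emit:
step_arm(
  rows=[
    [1,0,0,0.005,0],
    [1,0,0,0.01,0],
    [1,0,0,0.01,0],
    [1,0,0,0.01,0],
  ],
)

```text
time_s: 35.95
ee_pos: [474.4, -336.4, 23.4]
eef_rot: [0.673, 0.74, 0.0, 0.0]
wrist_force: [-2.4, 2.3, 8.5]
grip_width: 0.336
finger_force: 60.4
```

Contact. Release, rise, and head back for the third brass at about (515,315).

Emit:
step_arm(
  rows=[
    [0.3,0,0,0,0],
    [0.15,0,0,0,0],
    [0,0,0,0,0],
    [-0.1,0,0,0,0],
    [-0.15,0,0,0,0],
    [-0.15,0,0,0,0],
  ],
)

```text
time_s: 36.7
ee_pos: [474.3, -336.3, 22.8]
eef_rot: [0.673, 0.74, -0.0, -0.0]
wrist_force: [0.6, 0.3, 0.2]
grip_width: 0.571
finger_force: 0.0
```

Emit:
step_arm(
  rows=[
    [-0.15,0,0,-0.2,0],
    [-0.15,0,0,-0.5,0],
    [-0.15,0,0,-1,0],
    [-0.15,0,0,-1,0],
  ],
)

```text
time_s: 37.2
ee_pos: [475.8, -337.7, 106.5]
eef_rot: [0.673, 0.74, 0.001, 0.003]
wrist_force: [-0.6, -0.7, -0.2]
grip_width: 0.579
finger_force: 0.0
```

Emit:
step_arm(
  rows=[
    [-0.15,0,0,-0.5,0],
    [-0.15,0,0,-1,0],
    [-0.15,0,0,-1,0],
  ],
)

```text
time_s: 37.58
ee_pos: [475.3, -337.3, 185.6]
eef_rot: [0.673, 0.74, 0.001, 0.002]
wrist_force: [0.7, 0.3, 0.3]
grip_width: 0.575
finger_force: 0.0
```

Emit:
step_arm(
  rows=[
    [-0.3,0.5,0.08,-0.1,0],
    [-0.3,1,0.16,-0.1,0],
  ],
)

```text
time_s: 37.83
ee_pos: [479.0, -254.8, 190.4]
eef_rot: [0.673, 0.739, -0.0, -0.0]
wrist_force: [0.9, -0.4, 0.0]
grip_width: 0.652
finger_force: 0.0
```

Emit:
step_arm(
  rows=[
    [-0.3,0.5,0.08,0,0],
    [-0.3,1,0.16,0,0],
  ],
)

```text
time_s: 38.08
ee_pos: [484.1, -173.0, 189.9]
eef_rot: [0.673, 0.74, -0.0, -0.001]
wrist_force: [0.6, 0.1, 0.2]
grip_width: 0.652
finger_force: 0.0
```

Emit:
step_arm(
  rows=[
    [-0.3,0.5,0.08,0,0],
    [-0.3,1,0.16,0,0],
  ],
)

```text
time_s: 38.33
ee_pos: [489.2, -92.1, 190.0]
eef_rot: [0.673, 0.74, -0.0, -0.0]
wrist_force: [0.2, -0.4, 0.4]
grip_width: 0.652
finger_force: 0.0
```

Emit:
step_arm(
  rows=[
    [-0.3,0.5,0.08,0,0],
    [-0.3,1,0.16,0,0],
  ],
)

```text
time_s: 38.58
ee_pos: [494.3, -11.2, 190.2]
eef_rot: [0.673, 0.74, -0.0, -0.001]
wrist_force: [-0.2, -0.6, 0.2]
grip_width: 0.65
finger_force: 0.0
```

Emit:
step_arm(
  rows=[
    [-0.3,0.5,0.08,0,0],
    [-0.3,1,0.16,0,0],
  ],
)

```text
time_s: 38.83
ee_pos: [499.5, 69.5, 190.1]
eef_rot: [0.673, 0.74, -0.0, -0.0]
wrist_force: [-0.4, -0.8, 0.0]
grip_width: 0.652
finger_force: 0.0
```

Emit:
step_arm(
  rows=[
    [-0.3,0.5,0.08,0,0],
    [-0.3,1,0.16,0,0],
  ],
)

```text
time_s: 39.08
ee_pos: [504.6, 150.2, 190.0]
eef_rot: [0.673, 0.74, -0.0, -0.0]
wrist_force: [1.2, -0.8, -0.5]
grip_width: 0.649
finger_force: 0.0
```

Emit:
step_arm(
  rows=[
    [-0.3,0.5,0.08,0.2,0],
    [-0.3,1,0.16,0.4,0],
    [-0.3,1,0.16,0.4,0],
  ],
)

```text
time_s: 39.45
ee_pos: [508.6, 232.8, 156.3]
eef_rot: [0.671, 0.742, -0.002, -0.0]
wrist_force: [-0.9, -0.9, -0.2]
grip_width: 0.651
finger_force: 0.0
```

```bash
python3 - <<'E'
from h import *
p,a,s=pose(); print(p,s["grip_width"]);plan([(514.7,315.2,62,5.6)])
T=eyes.capture("top");S=eyes.capture("scene")
for n,I,b in(("S",S,(170,130,405,300)),("T",T,(200,190,480,290))): print(n,"brass",[(q[0].round(1).tolist(),int(q[1][4])) for q in blobs(brass(I),15,200,b)])
print("blackT",[(q[0].round(1).tolist(),int(q[1][4])) for q in blobs(black(T),25,200,(203,180,287,264))])
print(proj("top",[[474.3,-336.3,27]]))
E
```

```text
[508.60750223 232.8034636  156.34255014] 0.6512282218557586
[0.51, 0.09, 0.59, 0.0] -> [512.0, 274.0, 109.0] 6
[0.51, 0.09, 0.59, 0.0] -> [515.0, 315.0, 62.0] 6
--
S brass [([373.4, 158.9], 36), ([217.1, 245.6], 164)]
T brass [([423.2, 206.2], 93), ([435.8, 233.7], 92), ([422.9, 234.9], 94)]
blackT [([225.0, 207.5], 181), ([235.1, 233.0], 64), ([269.9, 244.7], 67)]
[[422.44659351 235.19846398]]
```

```bash
python3 - <<'E'
from h import *
S=eyes.capture("scene");T=eyes.capture("top");print("S black",[(q[0].round(1).tolist(),int(q[1][4])) for q in blobs(black(S),8,100,(305,130,405,210))])
print(plane("top",[[235.1,233.0]],22),proj("scene",plane("top",[[235.1,233.0]],22)), proj("scene",[[429.4,310.7,22]]),proj("top",[[429.4,310.7,22]]))
cv2.imwrite("pics/c6.png",np.hstack([cv2.resize(T[170:270,195:295],None,fx=4,fy=4,interpolation=2),cv2.resize(S[120:220,305:405],None,fx=4,fy=4,interpolation=2)])[:,:,::-1])
E
```

```text
S black [([358.4, 146.0], 34), ([327.1, 167.6], 18), ([311.9, 208.1], 8)]
[[473.9954388 252.7119566  22.       ]] [[353.83920217 159.82674612]] [[357.60865671 145.76482458]] [[216.26853281 246.98607002]]
```

View pics/c6.png

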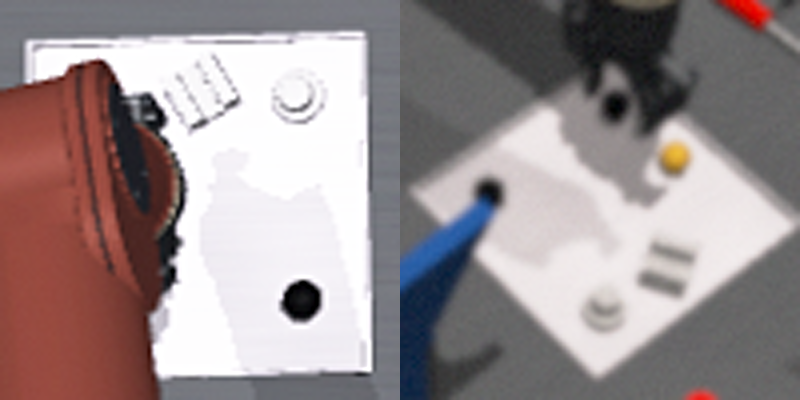

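In the scene half the black knob is still at its place (613,105), i.e. px (358,146), and the brass is at (676,157). The extra top blob is the gripper itself, so I'll continue.

Emit:
step_arm(
  rows=[
    [-0.3,0.5,0.09,0.3,0],
    [-0.3,1,0.18,0.6,0],
    [-0.3,1,0.18,0.98,0],
    [-0.3,1,0.18,1,0],
    [-0.3,1,0.18,1,0],
    [-0.3,1,0.18,1,0],
  ],
)

```text
time_s: 40.4
ee_pos: [518.1, 310.4, 80.4]
eef_rot: [0.673, 0.739, 0.001, 0.0]
wrist_force: [0.2, -0.2, 0.9]
grip_width: 0.652
finger_force: 0.0
```

```bash
python3 - <<'E'
from h import *
p,a,s=pose(); print(p,s["grip_width"]);plan([(514.7,315.2,18.5,5.6)])
E
```

```text
[518.11798538 310.38440254  80.41672993] 0.6517073587992698
[0.06, -0.04, 0.77, -0.01] -> [514.0, 315.0, 19.0] 6
--
```

Emit:
step_arm(
  rows=[
    [-0.3,0.06,-0.04,0.1,0],
    [-0.3,0.06,-0.04,0.2,0],
    [-0.3,0.06,-0.04,0.4,0],
    [-0.3,0.06,-0.04,0.6,0],
    [-0.3,0.06,-0.04,0.72,0],
    [-0.3,0.06,-0.04,0.77,0],
    [-0.3,0.06,-0.04,0.77,0],
    [-0.3,0.06,-0.04,0.77,0],
  ],
)

```text
time_s: 41.4
ee_pos: [513.9, 315.4, 17.6]
eef_rot: [0.673, 0.74, 0.0, 0.0]
wrist_force: [-0.0, -0.3, 0.3]
grip_width: 0.649
finger_force: 0.0
```

Emit:
step_arm(
  rows=[
    [-0.1,0,0,0,0],
    [0.1,0,0,0,0],
    [0.2,0,0,0,0],
    [0.3,0,0,0,0],
    [1,0,0,0,0],
    [1,0,0,0,0],
    [1,0,0,0,0],
  ],
)

```text
time_s: 42.28
ee_pos: [514.1, 315.4, 17.9]
eef_rot: [0.673, 0.74, 0.001, 0.0]
wrist_force: [-0.3, 0.2, 6.8]
grip_width: 0.34
finger_force: 58.6
```

Emit:
step_arm(
  rows=[
    [1,0,0,-0.15,0],
    [1,0,0,-0.5,0],
    [1,0,0,-1,0],
    [1,0,0,-1,0],
  ],
)

```text
time_s: 42.78
ee_pos: [515.0, 315.9, 100.3]
eef_rot: [0.673, 0.74, 0.002, 0.0]
wrist_force: [0.4, 1.1, -2.4]
grip_width: 0.34
finger_force: 59.4
```

```bash
python3 - <<'E'
from h import *
p,a,s=pose(); print(p,s["grip_width"]);q=ch(-20,-57);plan([(q[0],q[1],205,5.6)])
E
```

```text
[515.01464319 315.86136596 100.28026673] 0.3396340510600573
[-0.94, -0.16, -0.16, -0.0] -> [509.0, 240.0, 113.0] 5
[-0.94, -0.16, -0.16, -0.0] -> [504.0, 164.0, 126.0] 5
[-0.94, -0.16, -0.16, -0.0] -> [498.0, 88.0, 139.0] 5
[-0.94, -0.16, -0.17, -0.0] -> [493.0, 12.0, 152.0] 5
[-0.94, -0.16, -0.16, -0.0] -> [487.0, -65.0, 165.0] 5
[-0.95, -0.16, -0.17, -0.0] -> [481.0, -141.0, 179.0] 5
[-0.94, -0.16, -0.16, -0.0] -> [476.0, -217.0, 191.0] 5
[-0.95, -0.16, -0.17, -0.01] -> [470.0, -294.0, 205.0] 6
--
```

Emit:
step_arm(
  rows=[
    [1,-0.45,-0.08,-0.5,0],
    [1,-0.94,-0.16,-0.8,0],
    [1,-0.94,-0.16,-0.8,0],
  ],
)

```text
time_s: 43.15
ee_pos: [508.6, 235.8, 162.4]
eef_rot: [0.675, 0.738, 0.001, -0.0]
wrist_force: [-0.5, 1.1, -2.0]
grip_width: 0.34
finger_force: 59.6
```

Emit:
step_arm(
  rows=[
    [1,-0.45,-0.08,-0.3,0],
    [1,-0.94,-0.16,-0.5,0],
  ],
)

```text
time_s: 43.4
ee_pos: [501.7, 163.0, 201.0]
eef_rot: [0.672, 0.74, -0.001, 0.0]
wrist_force: [1.1, -0.1, -0.2]
grip_width: 0.345
finger_force: 59.7
```

Emit:
step_arm(
  rows=[
    [1,-0.45,-0.08,0,0],
    [1,-0.94,-0.16,0,0],
  ],
)

```text
time_s: 43.65
ee_pos: [496.0, 86.8, 200.6]
eef_rot: [0.672, 0.74, -0.0, -0.0]
wrist_force: [0.2, 0.5, -1.5]
grip_width: 0.34
finger_force: 59.7
```

Emit:
step_arm(
  rows=[
    [1,-0.45,-0.08,0,0],
    [1,-0.94,-0.16,0,0],
  ],
)

```text
time_s: 43.9
ee_pos: [490.4, 10.7, 200.5]
eef_rot: [0.672, 0.74, -0.0, -0.0]
wrist_force: [1.4, 0.2, -0.5]
grip_width: 0.342
finger_force: 59.7
```

Emit:
step_arm(
  rows=[
    [1,-0.45,-0.08,0,0],
    [1,-0.94,-0.16,0,0],
  ],
)

```text
time_s: 44.15
ee_pos: [484.9, -65.3, 200.6]
eef_rot: [0.672, 0.74, -0.0, -0.001]
wrist_force: [0.7, 0.4, -1.1]
grip_width: 0.341
finger_force: 59.7
```

Emit:
step_arm(
  rows=[
    [1,-0.45,-0.08,0,0],
    [1,-0.95,-0.16,0,0],
  ],
)

```text
time_s: 44.4
ee_pos: [479.7, -141.8, 200.7]
eef_rot: [0.672, 0.741, 0.0, -0.001]
wrist_force: [0.7, 0.6, -1.6]
grip_width: 0.338
finger_force: 59.7
```

Emit:
step_arm(
  rows=[
    [1,-0.45,-0.08,0,0],
    [1,-0.94,-0.16,0,0],
  ],
)

```text
time_s: 44.65
ee_pos: [474.4, -218.0, 200.4]
eef_rot: [0.672, 0.74, -0.0, -0.001]
wrist_force: [-0.1, 0.1, -0.6]
grip_width: 0.339
finger_force: 59.7
```

Emit:
step_arm(
  rows=[
    [1,-0.45,-0.08,0,0],
    [1,-0.95,-0.15,0,0],
    [1,-0.95,-0.15,0,0],
    [1,-0.95,-0.15,0,0],
  ],
)

```text
time_s: 45.15
ee_pos: [469.6, -294.1, 200.4]
eef_rot: [0.673, 0.74, -0.0, -0.001]
wrist_force: [-0.5, 0.7, -2.4]
grip_width: 0.34
finger_force: 59.7
```

```bash
python3 - <<'E'
from h import *
p,a,s=pose(); print(p,s["grip_width"]);q=ch(-20,-57);plan([(q[0],q[1],130,5.6),(q[0],q[1],60,5.6),(q[0],q[1],29,5.6)])
E
```

```text
[ 469.56534703 -294.11936849  200.39907024] 0.34010779254895696
[-0.0, 0.01, 0.88, -0.01] -> [470.0, -294.0, 130.0] 6
--
[-0.0, -0.0, 0.87, 0.0] -> [470.0, -294.0, 60.0] 6
--
[-0.0, -0.0, 0.39, 0.0] -> [470.0, -294.0, 29.0] 6
--
```

Emit:
step_arm(
  rows=[
    [1,0,0,0.2,0],
    [1,0,0,0.5,0],
    [1,0,0,0.88,0],
    [1,0,0,0.88,0],
  ],
)

```text
time_s: 45.65
ee_pos: [468.6, -292.6, 128.3]
eef_rot: [0.672, 0.74, -0.001, -0.002]
wrist_force: [-0.0, 0.2, -0.9]
grip_width: 0.343
finger_force: 59.7
```

Emit:
step_arm(
  rows=[
    [1,0,0,0.3,0],
    [1,0,0,0.6,0],
    [1,0,0,0.87,0],
    [1,0,0,0.87,0],
  ],
)

```text
time_s: 46.15
ee_pos: [469.1, -294.2, 60.3]
eef_rot: [0.673, 0.74, -0.0, -0.001]
wrist_force: [-0.1, 0.3, -0.9]
grip_width: 0.342
finger_force: 59.7
```

Emit:
step_arm(
  rows=[
    [1,0,0,0.12,0],
    [1,0,0,0.24,0],
    [1,0,0,0.32,0],
    [1,0,0,0.37,0],
    [1,0,0,0.39,0],
    [1,0,0,0.39,0],
    [1,0,0,0.39,0],
  ],
)

```text
time_s: 47.02
ee_pos: [469.7, -295.0, 30.2]
eef_rot: [0.673, 0.74, 0.0, 0.0]
wrist_force: [-0.3, 0.0, -1.8]
grip_width: 0.343
finger_force: 59.7
```

Emit:
step_arm(
  rows=[
    [1,0,0,0.015,0],
    [1,0,0,0.03,0],
    [1,0,0,0.04,0],
    [1,0,0,0.045,0],
    [1,0,0,0.05,0],
    [1,0,0,0.05,0],
  ],
)

```text
time_s: 47.78
ee_pos: [469.6, -294.9, 26.0]
eef_rot: [0.673, 0.74, -0.0, -0.0]
wrist_force: [-0.1, -0.5, -1.1]
grip_width: 0.34
finger_force: 59.7
```

Emit:
step_arm(
  rows=[
    [1,0,0,0.01,0],
    [1,0,0,0.02,0],
    [1,0,0,0.028,0],
    [1,0,0,0.028,0],
    [1,0,0,0.028,0],
  ],
)

```text
time_s: 48.4
ee_pos: [469.6, -294.9, 23.8]
eef_rot: [0.673, 0.74, -0.0, 0.0]
wrist_force: [0.4, -0.7, -0.6]
grip_width: 0.338
finger_force: 59.7
```

Emit:
step_arm(
  rows=[
    [1,0,0,0.005,0],
    [1,0,0,0.01,0],
    [1,0,0,0.01,0],
    [1,0,0,0.01,0],
  ],
)

```text
time_s: 48.9
ee_pos: [469.6, -294.9, 23.0]
eef_rot: [0.673, 0.74, -0.0, -0.0]
wrist_force: [-0.1, 0.2, -0.4]
grip_width: 0.344
finger_force: 59.7
```

Emit:
step_arm(
  rows=[
    [1,0,0,0.005,0],
    [1,0,0,0.01,0],
    [1,0,0,0.01,0],
    [1,0,0,0.01,0],
  ],
)

```text
time_s: 49.4
ee_pos: [469.7, -295.0, 22.8]
eef_rot: [0.673, 0.74, 0.0, -0.0]
wrist_force: [-3.4, 2.6, 9.2]
grip_width: 0.338
finger_force: 60.7
```

Emit:
step_arm(
  rows=[
    [0.3,0,0,0,0],
    [0.15,0,0,0,0],
    [0,0,0,0,0],
    [-0.1,0,0,0,0],
    [-0.15,0,0,0,0],
    [-0.15,0,0,0,0],
  ],
)

```text
time_s: 50.15
ee_pos: [469.6, -294.9, 22.1]
eef_rot: [0.673, 0.74, -0.0, 0.0]
wrist_force: [-0.4, -0.2, 0.4]
grip_width: 0.579
finger_force: 0.0
```

Emit:
step_arm(
  rows=[
    [-0.15,0,0,-0.2,0],
    [-0.15,0,0,-0.5,0],
    [-0.15,0,0,-1,0],
    [-0.15,0,0,-1,0],
  ],
)

```text
time_s: 50.65
ee_pos: [471.1, -296.2, 105.6]
eef_rot: [0.673, 0.74, 0.001, 0.002]
wrist_force: [0.0, -0.4, -0.1]
grip_width: 0.576
finger_force: 0.0
```

Emit:
step_arm(
  rows=[
    [-0.15,0,0,-0.5,0],
    [-0.15,0,0,-1,0],
    [-0.15,0,0,-1,0],
  ],
)

```text
time_s: 51.02
ee_pos: [470.7, -295.9, 184.7]
eef_rot: [0.673, 0.74, 0.001, 0.002]
wrist_force: [-0.1, -0.0, -0.1]
grip_width: 0.576
finger_force: 0.0
```

Emit:
step_arm(
  rows=[
    [-0.3,0.5,0.02,-0.1,0],
    [-0.3,1,0.04,-0.1,0],
  ],
)

```text
time_s: 51.28
ee_pos: [464.6, -214.7, 189.7]
eef_rot: [0.674, 0.739, -0.0, -0.0]
wrist_force: [0.5, 1.1, 0.5]
grip_width: 0.651
finger_force: 0.0
```

Emit:
step_arm(
  rows=[
    [-0.3,0.5,0.02,0,0],
    [-0.3,1,0.04,0,0],
  ],
)

```text
time_s: 51.52
ee_pos: [460.1, -133.7, 189.1]
eef_rot: [0.673, 0.74, -0.001, -0.0]
wrist_force: [-0.0, 1.0, -0.2]
grip_width: 0.651
finger_force: 0.0
```

Emit:
step_arm(
  rows=[
    [-0.3,0.5,0.02,0,0],
    [-0.3,1,0.04,0,0],
  ],
)

```text
time_s: 51.78
ee_pos: [455.7, -52.8, 189.8]
eef_rot: [0.672, 0.741, 0.001, -0.001]
wrist_force: [1.5, 0.6, -0.0]
grip_width: 0.652
finger_force: 0.0
```

Emit:
step_arm(
  rows=[
    [-0.3,0.5,0.02,0,0],
    [-0.3,1,0.04,0,0],
  ],
)

```text
time_s: 52.02
ee_pos: [451.2, 26.3, 189.6]
eef_rot: [0.673, 0.74, -0.0, -0.0]
wrist_force: [0.2, -0.5, -1.4]
grip_width: 0.647
finger_force: 0.0
```

Emit:
step_arm(
  rows=[
    [-0.3,0.5,0.02,0,0],
    [-0.3,1,0.04,0,0],
    [-0.3,1,0.04,0,0],
  ],
)

```text
time_s: 52.4
ee_pos: [446.6, 107.5, 189.3]
eef_rot: [0.671, 0.742, -0.001, 0.0]
wrist_force: [0.1, -0.4, -0.4]
grip_width: 0.65
finger_force: 0.0
```

```bash
cat > look.py <<'E'
from h import *
p,a,s=pose(); print(p,s["grip_width"])
T=eyes.capture("top");S=eyes.capture("scene")
for n,I,b in(("S",S,(170,130,405,300)),("T",T,(200,190,480,290))): print(n,"brass",[(q[0].round(1).tolist(),int(q[1][4])) for q in blobs(brass(I),15,400,b)])
print("blackT",[(q[0].round(1).tolist(),int(q[1][4])) for q in blobs(black(T),25,200,(203,180,287,264))])
print("blackS",[(q[0].round(1).tolist(),int(q[1][4])) for q in blobs(black(S),8,100,(305,130,405,210))])
E
python3 look.py; python3 -c "
from h import *
plan([(439.4,142.3,62,5.6)])"
```

```text
[446.5504221  107.47785433 189.3253564 ] 0.6503887631104012
S brass [([377.0, 229.8], 198), ([221.8, 242.0], 243)]
T brass [([423.2, 206.2], 93), ([435.8, 233.8], 92), ([409.4, 236.3], 94), ([422.9, 234.8], 95)]
blackT [([281.0, 233.3], 60), ([216.2, 247.0], 66)]
blackS [([358.4, 146.4], 19), ([327.1, 167.1], 20)]
[0.24, -0.03, 0.8, -0.0] -> [443.0, 123.0, 126.0] 5
[0.24, -0.02, 0.79, -0.0] -> [440.0, 142.0, 62.0] 5
--
```

All four brass knobs now stand in the right well, and both blacks in the tray are unmoved (scene (358,146), (327,167)). Picking the near black.

Emit:
step_arm(
  rows=[
    [-0.3,0.24,-0.03,0.4,0],
    [-0.3,0.24,-0.03,0.8,0],
    [-0.3,0.24,-0.03,0.8,0],
  ],
)

```text
time_s: 52.88
ee_pos: [442.0, 121.7, 124.6]
eef_rot: [0.674, 0.739, -0.002, -0.0]
wrist_force: [-0.1, -0.4, 0.6]
grip_width: 0.652
finger_force: 0.0
```

Emit:
step_arm(
  rows=[
    [-0.3,0.24,-0.02,0.3,0],
    [-0.3,0.24,-0.02,0.6,0],
    [-0.3,0.24,-0.02,0.79,0],
    [-0.3,0.24,-0.02,0.79,0],
    [-0.3,0.24,-0.02,0.79,0],
  ],
)

```text
time_s: 53.5
ee_pos: [440.8, 142.5, 64.2]
eef_rot: [0.673, 0.74, 0.001, 0.0]
wrist_force: [0.2, -1.0, 0.2]
grip_width: 0.649
finger_force: 0.0
```

```bash
python3 look.py; python3 -c "
from h import *
plan([(439.4,142.3,18.2,5.6)])"
```

```text
[440.82889228 142.5011979   64.23497223] 0.6488076624341562
S brass [([377.1, 229.7], 201), ([222.0, 241.8], 245)]
T brass [([423.2, 206.2], 93), ([435.8, 233.7], 91), ([409.4, 236.3], 95), ([422.9, 234.9], 94)]
blackT [([272.3, 240.4], 76), ([216.2, 247.0], 66)]
blackS [([308.5, 132.0], 8), ([358.4, 146.3], 18), ([327.5, 167.2], 24), ([311.6, 207.9], 8)]
[-0.01, -0.02, 0.57, -0.01] -> [439.0, 142.0, 18.0] 6
--
```

Emit:
step_arm(
  rows=[
    [-0.3,-0.01,-0.02,0.2,0],
    [-0.3,-0.01,-0.02,0.4,0],
    [-0.3,-0.01,-0.02,0.52,0],
    [-0.3,-0.01,-0.02,0.57,0],
    [-0.3,-0.01,-0.02,0.57,0],
    [-0.3,-0.01,-0.02,0.57,0],
  ],
)

```text
time_s: 54.35
ee_pos: [438.8, 141.8, 17.7]
eef_rot: [0.673, 0.74, 0.0, 0.0]
wrist_force: [0.1, 0.5, 0.5]
grip_width: 0.649
finger_force: 0.0
```

Emit:
step_arm(
  rows=[
    [-0.1,0,0,0,0],
    [0.1,0,0,0,0],
    [0.2,0,0,0,0],
    [0.3,0,0,0,0],
    [1,0,0,0,0],
    [1,0,0,0,0],
    [1,0,0,0,0],
  ],
)

```text
time_s: 55.22
ee_pos: [438.6, 141.8, 17.8]
eef_rot: [0.673, 0.74, 0.0, -0.0]
wrist_force: [-3.0, -0.4, 9.0]
grip_width: 0.339
finger_force: 58.4
```

Emit:
step_arm(
  rows=[
    [1,0,0,-0.15,0],
    [1,0,0,-0.5,0],
    [1,0,0,-1,0],
    [1,0,0,-1,0],
  ],
)

```text
time_s: 55.72
ee_pos: [440.2, 142.5, 100.1]
eef_rot: [0.673, 0.74, 0.003, 0.0]
wrist_force: [0.6, 0.8, 0.5]
grip_width: 0.337
finger_force: 59.2
```

```bash
python3 - <<'E'
from h import *
p,a,s=pose(); print(p,s["grip_width"]);q=ch(-20,75);plan([(445,110,195,5.6),(q[0],q[1],205,5.6)])
E
```

```text
[440.24128625 142.53359034 100.08055796] 0.3371855658124347
[-0.21, 0.01, -0.59, -0.0] -> [443.0, 126.0, 147.0] 5
[-0.2, 0.01, -0.6, -0.01] -> [445.0, 110.0, 195.0] 6
--
[-0.85, -0.05, -0.03, 0.0] -> [448.0, 42.0, 198.0] 6
[-0.85, -0.05, -0.03, 0.0] -> [451.0, -26.0, 200.0] 6
[-0.85, -0.04, -0.03, 0.0] -> [454.0, -94.0, 202.0] 6
[-0.86, -0.05, -0.03, 0.0] -> [457.0, -163.0, 205.0] 6
--
```

Emit:
step_arm(
  rows=[
    [1,-0.1,0.01,-0.5,0],
    [1,-0.21,0.01,-0.9,0],
    [1,-0.21,0.01,-0.95,0],
  ],
)

```text
time_s: 56.1
ee_pos: [441.6, 125.0, 174.6]
eef_rot: [0.673, 0.74, 0.002, -0.0]
wrist_force: [0.2, 0.4, -0.9]
grip_width: 0.344
finger_force: 59.3
```

Emit:
step_arm(
  rows=[
    [1,-0.3,0.01,-0.2,0],
    [1,-0.8,0,-0.33,0],
  ],
)

```text
time_s: 56.35
ee_pos: [446.5, 61.8, 199.2]
eef_rot: [0.672, 0.741, -0.001, 0.0]
wrist_force: [0.3, -0.6, -0.2]
grip_width: 0.34
finger_force: 59.3
```

Emit:
step_arm(
  rows=[
    [1,-0.45,-0.02,0,0],
    [1,-0.9,-0.05,0,0],
  ],
)

```text
time_s: 56.6
ee_pos: [449.1, -11.4, 198.7]
eef_rot: [0.672, 0.74, -0.001, -0.0]
wrist_force: [0.9, 0.3, 0.1]
grip_width: 0.338
finger_force: 59.3
```

Emit:
step_arm(
  rows=[
    [1,-0.45,-0.02,0,0],
    [1,-0.9,-0.05,0,0],
  ],
)

```text
time_s: 56.85
ee_pos: [452.0, -83.4, 198.7]
eef_rot: [0.672, 0.74, -0.0, -0.0]
wrist_force: [0.9, -0.4, -0.5]
grip_width: 0.342
finger_force: 59.3
```

Emit:
step_arm(
  rows=[
    [1,-0.45,-0.02,0,0],
    [1,-0.9,-0.05,0,0],
    [1,-0.9,-0.05,0,0],
    [1,-0.9,-0.05,0,0],
  ],
)

```text
time_s: 57.35
ee_pos: [455.2, -153.8, 199.2]
eef_rot: [0.672, 0.74, -0.0, -0.0]
wrist_force: [0.3, 1.1, -0.7]
grip_width: 0.342
finger_force: 59.3
```

```bash
python3 - <<'E'
from h import *
p,a,s=pose(); print(p,s["grip_width"]);q=ch(-20,75);plan([(q[0],q[1],130,5.6),(q[0],q[1],60,5.6),(q[0],q[1],29,5.6)])
E
```

```text
[ 455.15770029 -153.75597355  199.20475241] 0.34178919342410047
[-0.12, 0.02, 0.87, -0.0] -> [458.0, -163.0, 130.0] 5
--
[0.0, -0.0, 0.87, -0.0] -> [458.0, -163.0, 60.0] 5
--
[0.0, -0.0, 0.39, -0.0] -> [458.0, -163.0, 29.0] 5
--
```

Emit:
step_arm(
  rows=[
    [1,-0.1,0.02,0.1,0],
    [1,-0.12,0.02,0.5,0],
    [1,-0.12,0.02,0.87,0],
    [1,-0.12,0.02,0.87,0],
  ],
)

```text
time_s: 57.85
ee_pos: [456.1, -163.6, 127.9]
eef_rot: [0.673, 0.74, -0.003, -0.002]
wrist_force: [-0.5, 0.1, -0.1]
grip_width: 0.342
finger_force: 59.4
```

Emit:
step_arm(
  rows=[
    [1,0,0,0.3,0],
    [1,0,0,0.6,0],
    [1,0,0,0.87,0],
    [1,0,0,0.87,0],
  ],
)

```text
time_s: 58.35
ee_pos: [457.9, -163.3, 60.8]
eef_rot: [0.672, 0.74, -0.0, -0.001]
wrist_force: [-0.1, 0.2, -0.4]
grip_width: 0.341
finger_force: 59.4
```

Emit:
step_arm(
  rows=[
    [1,0,0,0.12,0],
    [1,0,0,0.24,0],
    [1,0,0,0.32,0],
    [1,0,0,0.37,0],
    [1,0,0,0.39,0],
    [1,0,0,0.39,0],
    [1,0,0,0.39,0],
  ],
)

```text
time_s: 59.22
ee_pos: [458.1, -164.3, 29.5]
eef_rot: [0.673, 0.74, 0.0, 0.0]
wrist_force: [-0.5, -0.2, -0.7]
grip_width: 0.342
finger_force: 59.4
```

Emit:
step_arm(
  rows=[
    [1,0,0,0.015,0],
    [1,0,0,0.03,0],
    [1,0,0,0.04,0],
    [1,0,0,0.045,0],
    [1,0,0,0.05,0],
    [1,0,0,0.05,0],
  ],
)

```text
time_s: 59.98
ee_pos: [457.9, -164.2, 25.3]
eef_rot: [0.673, 0.74, -0.0, -0.0]
wrist_force: [-0.1, 0.3, 0.6]
grip_width: 0.34
finger_force: 59.4
```

Emit:
step_arm(
  rows=[
    [1,0,0,0.008,0],
    [1,0,0,0.016,0],
    [1,0,0,0.022,0],
    [1,0,0,0.022,0],
    [1,0,0,0.022,0],
  ],
)

```text
time_s: 60.6
ee_pos: [458.0, -164.3, 23.6]
eef_rot: [0.673, 0.74, -0.0, 0.0]
wrist_force: [-0.0, 0.5, 0.6]
grip_width: 0.337
finger_force: 59.4
```

Emit:
step_arm(
  rows=[
    [1,0,0,0.005,0],
    [1,0,0,0.01,0],
    [1,0,0,0.01,0],
    [1,0,0,0.01,0],
  ],
)

```text
time_s: 61.1
ee_pos: [458.0, -164.2, 22.9]
eef_rot: [0.673, 0.74, 0.0, -0.0]
wrist_force: [-1.4, 0.1, 1.8]
grip_width: 0.342
finger_force: 59.6
```

Contact (the baseline of about 0 rose to +1.8 N at the expected height). Release, then head for the last black.

Emit:
step_arm(
  rows=[
    [0.3,0,0,0,0],
    [0.15,0,0,0,0],
    [0,0,0,0,0],
    [-0.1,0,0,0,0],
    [-0.15,0,0,0,0],
    [-0.15,0,0,0,0],
  ],
)

```text
time_s: 61.85
ee_pos: [458.0, -164.3, 22.8]
eef_rot: [0.673, 0.74, -0.0, 0.0]
wrist_force: [-0.3, 0.7, 0.4]
grip_width: 0.575
finger_force: 0.0
```

Emit:
step_arm(
  rows=[
    [-0.15,0,0,-0.2,0],
    [-0.15,0,0,-0.5,0],
    [-0.15,0,0,-1,0],
    [-0.15,0,0,-1,0],
  ],
)

```text
time_s: 62.35
ee_pos: [459.7, -164.8, 105.7]
eef_rot: [0.673, 0.74, 0.002, 0.002]
wrist_force: [0.8, 0.7, 0.1]
grip_width: 0.576
finger_force: 0.0
```

Emit:
step_arm(
  rows=[
    [-0.15,0,0,-0.5,0],
    [-0.15,0,0,-1,0],
    [-0.15,0,0,-1,0],
  ],
)

```text
time_s: 62.72
ee_pos: [459.4, -164.4, 184.9]
eef_rot: [0.673, 0.74, 0.003, 0.0]
wrist_force: [1.3, 0.6, -0.9]
grip_width: 0.569
finger_force: 0.0
```

Emit:
step_arm(
  rows=[
    [-0.3,0.5,0.02,-0.1,0],
    [-0.3,1,0.04,-0.1,0],
  ],
)

```text
time_s: 62.98
ee_pos: [453.5, -82.5, 191.1]
eef_rot: [0.672, 0.74, 0.003, -0.001]
wrist_force: [0.4, 1.2, -0.1]
grip_width: 0.652
finger_force: 0.0
```

Emit:
step_arm(
  rows=[
    [-0.3,0.5,0.02,0,0],
    [-0.3,1,0.04,0,0],
  ],
)

```text
time_s: 63.22
ee_pos: [448.2, -2.8, 189.9]
eef_rot: [0.673, 0.74, -0.0, -0.001]
wrist_force: [0.0, 0.6, -0.8]
grip_width: 0.65
finger_force: 0.0
```

Emit:
step_arm(
  rows=[
    [-0.3,0.5,0.02,0,0],
    [-0.3,1,0.04,0,0],
  ],
)

```text
time_s: 63.48
ee_pos: [443.8, 76.7, 189.7]
eef_rot: [0.673, 0.74, -0.001, -0.001]
wrist_force: [-0.1, 1.1, -0.4]
grip_width: 0.647
finger_force: 0.0
```

Emit:
step_arm(
  rows=[
    [-0.3,0.5,0.02,0,0],
    [-0.3,1,0.04,0,0],
  ],
)

```text
time_s: 63.72
ee_pos: [439.4, 156.6, 189.5]
eef_rot: [0.673, 0.74, -0.001, -0.0]
wrist_force: [1.1, -0.9, 0.8]
grip_width: 0.652
finger_force: 0.0
```

Emit:
step_arm(
  rows=[
    [-0.3,0.5,0.02,0,0],
    [-0.3,1,0.04,0,0],
    [-0.3,1,0.04,0,0],
  ],
)

```text
time_s: 64.1
ee_pos: [434.6, 238.1, 189.1]
eef_rot: [0.671, 0.741, -0.002, 0.0]
wrist_force: [-0.1, -1.6, 0.7]
grip_width: 0.648
finger_force: 0.0
```

```bash
python3 look.py; python3 - <<'E'
from h import *
plan([(429.3,311.8,62,5.6)])
T=eyes.capture("top")
m=(T.max(2)<28);print([(q[0].round(1).tolist(),int(q[1][4])) for q in blobs(m,30,130,(325,190,395,275))],proj("top",[[458,-164.2,27]]))
E
```

```text
[434.55814754 238.09704639 189.10882307] 0.6483104571771289
S brass [([377.0, 229.8], 199), ([222.0, 241.8], 242)]
T brass [([423.2, 206.2], 93), ([435.8, 233.7], 91), ([409.4, 236.3], 95), ([422.9, 234.9], 94)]
blackT [([215.4, 236.3], 193), ([226.7, 228.3], 58)]
blackS [([329.8, 130.4], 12), ([340.5, 135.7], 22), ([347.1, 133.1], 19), ([357.2, 131.0], 24), ([357.9, 146.4], 25)]
[0.48, 0.01, 0.8, -0.0] -> [433.0, 273.0, 125.0] 5
[0.48, 0.0, 0.79, -0.0] -> [429.0, 311.0, 62.0] 5
--
[([369.5, 212.3], 86), ([367.0, 240.1], 85)] [[367.53667317 239.74035142]]
```

Emit:
step_arm(
  rows=[
    [-0.2,0.48,0.01,0.4,0],
    [-0.2,0.48,0.01,0.8,0],
    [-0.2,0.48,0.01,0.8,0],
  ],
)

```text
time_s: 64.62
ee_pos: [432.1, 271.6, 124.9]
eef_rot: [0.673, 0.739, -0.002, 0.0]
wrist_force: [0.7, -1.0, 0.2]
grip_width: 0.602
finger_force: 0.0
```

Emit:
step_arm(
  rows=[
    [-0.2,0.48,0,0.3,0],
    [-0.2,0.48,0,0.6,0],
    [-0.2,0.48,0,0.75,0],
    [-0.2,0.48,0,0.75,0],
    [-0.2,0.48,0,0.75,0],
  ],
)

```text
time_s: 65.25
ee_pos: [430.3, 311.8, 68.0]
eef_rot: [0.673, 0.739, 0.001, -0.0]
wrist_force: [0.7, -0.7, -0.4]
grip_width: 0.599
finger_force: 0.0
```

```bash
python3 look.py|grep -v brass; python3 - <<'E'
from h import *
plan([(429.3,311.8,18.2,5.6)])
E
```

```text
[430.28898109 311.84612285  68.02814788] 0.5989189511443364
blackT [([213.2, 245.2], 173)]
blackS [([358.5, 145.9], 30), ([311.8, 207.9], 9)]
[-0.0, -0.01, 0.62, -0.01] -> [429.0, 312.0, 18.0] 6
--
```

Emit:
step_arm(
  rows=[
    [-0.2,0,-0.01,0.2,0],
    [-0.2,0,-0.01,0.4,0],
    [-0.2,0,-0.01,0.55,0],
    [-0.2,0,-0.01,0.61,0],
    [-0.2,0,-0.01,0.61,0],
    [-0.2,0,-0.01,0.61,0],
  ],
)

```text
time_s: 66.1
ee_pos: [429.0, 312.1, 18.3]
eef_rot: [0.673, 0.74, 0.0, 0.0]
wrist_force: [-0.1, -0.5, 0.5]
grip_width: 0.6
finger_force: 0.0
```

Emit:
step_arm(
  rows=[
    [-0.1,0,0,0,0],
    [0.1,0,0,0,0],
    [0.2,0,0,0,0],
    [0.3,0,0,0,0],
    [1,0,0,0,0],
    [1,0,0,0,0],
    [1,0,0,0,0],
  ],
)

```text
time_s: 66.97
ee_pos: [428.9, 312.1, 18.5]
eef_rot: [0.673, 0.74, 0.0, -0.0]
wrist_force: [-2.0, -2.2, 9.0]
grip_width: 0.343
finger_force: 58.5
```

Emit:
step_arm(
  rows=[
    [1,0,0,-0.15,0],
    [1,0,0,-0.5,0],
    [1,0,0,-1,0],
    [1,0,0,-1,0],
  ],
)

```text
time_s: 67.47
ee_pos: [430.3, 313.1, 101.1]
eef_rot: [0.673, 0.74, 0.003, -0.0]
wrist_force: [-0.5, 0.4, -0.7]
grip_width: 0.342
finger_force: 59.2
```

```bash
python3 - <<'E'
from h import *
p,a,s=pose(); print(p,s["grip_width"]);q=ch(-20,130);plan([(440,240,180,5.6),(q[0],q[1],205,5.6)])
E
```

```text
[430.25191024 313.07719288 101.08951118] 0.3421301585182635
[-0.92, 0.03, -0.99, -0.01] -> [440.0, 240.0, 180.0] 6
--
[-0.87, -0.06, -0.06, 0.0] -> [442.0, 170.0, 185.0] 6
[-0.87, -0.06, -0.06, 0.0] -> [444.0, 101.0, 190.0] 6
[-0.87, -0.05, -0.06, 0.0] -> [447.0, 31.0, 195.0] 6
[-0.87, -0.06, -0.06, 0.0] -> [449.0, -39.0, 199.0] 6
[-0.87, -0.05, -0.07, 0.0] -> [452.0, -108.0, 205.0] 6
--
```

Emit:
step_arm(
  rows=[
    [1,-0.4,0.03,-0.5,0],
    [1,-0.92,0.03,-0.95,0],
    [1,-0.92,0.03,-0.99,0],
  ],
)

```text
time_s: 67.85
ee_pos: [439.6, 236.4, 179.2]
eef_rot: [0.674, 0.738, 0.002, -0.0]
wrist_force: [-0.7, 0.4, -1.8]
grip_width: 0.34
finger_force: 59.3
```

Emit:
step_arm(
  rows=[
    [1,-0.43,-0.03,-0.15,0],
    [1,-0.87,-0.06,-0.3,0],
  ],
)

```text
time_s: 68.1
ee_pos: [439.2, 169.0, 200.7]
eef_rot: [0.672, 0.74, -0.001, 0.0]
wrist_force: [1.4, 0.7, 0.6]
grip_width: 0.337
finger_force: 59.3
```

Emit:
step_arm(
  rows=[
    [1,-0.43,-0.03,0,0],
    [1,-0.87,-0.06,0,0],
  ],
)

```text
time_s: 68.35
ee_pos: [441.2, 99.1, 200.6]
eef_rot: [0.672, 0.74, -0.0, -0.0]
wrist_force: [0.6, 0.6, -0.6]
grip_width: 0.344
finger_force: 59.3
```

Emit:
step_arm(
  rows=[
    [1,-0.43,-0.03,0,0],
    [1,-0.87,-0.05,0,0],
  ],
)

```text
time_s: 68.6
ee_pos: [443.8, 29.4, 200.6]
eef_rot: [0.672, 0.74, -0.0, -0.0]
wrist_force: [1.1, 0.6, -0.2]
grip_width: 0.34
finger_force: 59.3
```

Emit:
step_arm(
  rows=[
    [1,-0.43,-0.03,0,0],
    [1,-0.87,-0.06,0,0],
  ],
)

```text
time_s: 68.85
ee_pos: [445.8, -40.3, 200.7]
eef_rot: [0.672, 0.74, -0.0, -0.0]
wrist_force: [1.0, -1.0, 0.7]
grip_width: 0.341
finger_force: 59.3
```

Emit:
step_arm(
  rows=[
    [1,-0.43,-0.03,0,0],
    [1,-0.87,-0.05,0,0],
    [1,-0.87,-0.05,0,0],
    [1,-0.87,-0.05,0,0],
  ],
)

```text
time_s: 69.35
ee_pos: [448.6, -108.5, 200.9]
eef_rot: [0.672, 0.74, -0.0, -0.0]
wrist_force: [0.2, -0.3, 0.4]
grip_width: 0.339
finger_force: 59.3
```

```bash
python3 - <<'E'
from h import *
p,a,s=pose(); print(p,s["grip_width"]);q=ch(-20,130);plan([(q[0],q[1],130,5.6),(q[0],q[1],60,5.6),(q[0],q[1],30,5.6)])
E
```

```text
[ 448.60797626 -108.53697484  200.8968693 ] 0.33917321142058393
[0.0, 0.04, 0.89, -0.0] -> [452.0, -108.0, 130.0] 5
--
[0.0, 0.0, 0.87, -0.0] -> [452.0, -108.0, 60.0] 5
--
[0.0, 0.0, 0.38, -0.0] -> [452.0, -108.0, 30.0] 5
--
```

Emit:
step_arm(
  rows=[
    [1,0,0.04,0.1,0],
    [1,0,0.04,0.5,0],
    [1,0,0.04,0.87,0],
    [1,0,0.04,0.87,0],
  ],
)

```text
time_s: 69.85
ee_pos: [451.0, -107.7, 129.5]
eef_rot: [0.672, 0.741, -0.003, -0.0]
wrist_force: [0.5, 0.6, 0.4]
grip_width: 0.34
finger_force: 59.4
```

Emit:
step_arm(
  rows=[
    [1,0,0,0.3,0],
    [1,0,0,0.6,0],
    [1,0,0,0.87,0],
    [1,0,0,0.87,0],
  ],
)

```text
time_s: 70.35
ee_pos: [450.6, -108.6, 60.4]
eef_rot: [0.672, 0.74, -0.002, -0.001]
wrist_force: [-0.2, 0.6, 0.4]
grip_width: 0.339
finger_force: 59.4
```

Emit:
step_arm(
  rows=[
    [1,0,0,0.12,0],
    [1,0,0,0.24,0],
    [1,0,0,0.32,0],
    [1,0,0,0.37,0],
    [1,0,0,0.39,0],
    [1,0,0,0.39,0],
    [1,0,0,0.39,0],
  ],
)

```text
time_s: 71.22
ee_pos: [452.0, -109.4, 31.0]
eef_rot: [0.673, 0.74, 0.0, 0.0]
wrist_force: [0.1, 0.4, -0.4]
grip_width: 0.341
finger_force: 59.4
```

Emit:
step_arm(
  rows=[
    [1,0,0,0.015,0],
    [1,0,0,0.03,0],
    [1,0,0,0.04,0],
    [1,0,0,0.05,0],
    [1,0,0,0.06,0],
    [1,0,0,0.06,0],
  ],
)

```text
time_s: 71.97
ee_pos: [451.9, -109.4, 26.0]
eef_rot: [0.673, 0.74, -0.0, -0.0]
wrist_force: [0.0, 0.8, 1.5]
grip_width: 0.338
finger_force: 59.4
```

Emit:
step_arm(
  rows=[
    [1,0,0,0.008,0],
    [1,0,0,0.016,0],
    [1,0,0,0.022,0],
    [1,0,0,0.022,0],
    [1,0,0,0.022,0],
  ],
)

```text
time_s: 72.6
ee_pos: [451.9, -109.4, 24.3]
eef_rot: [0.673, 0.74, -0.0, 0.0]
wrist_force: [-0.5, 0.1, -0.6]
grip_width: 0.336
finger_force: 59.4
```

Emit:
step_arm(
  rows=[
    [1,0,0,0.005,0],
    [1,0,0,0.01,0],
    [1,0,0,0.01,0],
    [1,0,0,0.01,0],
  ],
)

```text
time_s: 73.1
ee_pos: [452.0, -109.4, 23.5]
eef_rot: [0.673, 0.74, 0.0, -0.0]
wrist_force: [-1.5, 0.5, 4.1]
grip_width: 0.344
finger_force: 59.6
```

Contact. Release, rise high, check the wells, then go back to the handle.

Emit:
step_arm(
  rows=[
    [0.3,0,0,0,0],
    [0.15,0,0,0,0],
    [0,0,0,0,0],
    [-0.1,0,0,0,0],
    [-0.15,0,0,0,0],
    [-0.15,0,0,0,0],
  ],
)

```text
time_s: 73.85
ee_pos: [451.9, -109.3, 23.4]
eef_rot: [0.673, 0.74, -0.0, -0.0]
wrist_force: [-0.5, -0.5, -0.3]
grip_width: 0.575
finger_force: 0.0
```

Emit:
step_arm(
  rows=[
    [-0.15,0,0,-0.2,0],
    [-0.15,0,0,-0.5,0],
    [-0.15,0,0,-1,0],
    [-0.15,0,0,-1,0],
  ],
)

```text
time_s: 74.35
ee_pos: [453.6, -109.0, 105.3]
eef_rot: [0.672, 0.74, 0.002, 0.001]
wrist_force: [0.3, 0.7, 0.4]
grip_width: 0.576
finger_force: 0.0
```

Emit:
step_arm(
  rows=[
    [-0.15,0,0,-0.5,0],
    [-0.15,0,0,-1,0],
  ],
)

```text
time_s: 74.6
ee_pos: [450.0, -107.2, 172.9]
eef_rot: [0.671, 0.741, -0.003, -0.003]
wrist_force: [0.1, 2.4, 0.4]
grip_width: 0.576
finger_force: 0.0
```

Emit:
step_arm(
  rows=[
    [0.5,0.5,0,-0.5,0],
    [0.5,1,0,-1,0],
    [0.5,1,0,-1,0],
  ],
)

```text
time_s: 74.97
ee_pos: [443.7, -24.1, 255.0]
eef_rot: [0.669, 0.743, 0.001, -0.003]
wrist_force: [0.0, -0.4, -0.8]
grip_width: 0.251
finger_force: 0.0
```

Emit:
step_arm(
  rows=[
    [0.5,0.4,0,-0.5,0],
    [0.5,0.8,0,-1,0],
    [0.5,0.8,0,-1,0],
    [0.5,0.8,0,-1,0],
  ],
)

```text
time_s: 75.47
ee_pos: [436.8, 35.1, 331.9]
eef_rot: [0.671, 0.741, -0.002, -0.004]
wrist_force: [-0.3, -0.3, 0.1]
grip_width: 0.251
finger_force: 0.0
```

```bash
python3 look.py; python3 - <<'E'
from h import *
T=eyes.capture("top");S=eyes.capture("scene")
print([(q[0].round(1).tolist(),int(q[1][4])) for q in blobs(T.max(2)<28,30,130,(325,190,395,275))],proj("top",[[452,-109.4,27]]))
plan([(560,-10,410,5.6),(686.2,-217.5,403,5.6)])
a=cv2.resize(T[120:290,305:480],None,fx=3.4,fy=3.4,interpolation=2)
cv2.imwrite("pics/t7.png",a[:,:,::-1])
E
```

```text
[436.82171746  35.08836257 331.87865774] 0.25121972738391274
S brass [([377.1, 229.7], 201), ([222.0, 241.8], 245)]
T brass [([423.2, 206.2], 93), ([435.8, 233.8], 92), ([409.4, 236.3], 95), ([422.9, 234.8], 93)]
blackT []
blackS [([308.1, 140.0], 21), ([321.1, 145.0], 15), ([315.6, 154.6], 8)]
[([369.6, 212.1], 84), ([367.1, 240.0], 85), ([350.0, 241.7], 83)] [[350.03523207 241.44610448]]
[-0.36, 0.74, -0.48, 0.0] -> [498.0, 12.0, 371.0] 6
[-0.35, 0.74, -0.49, 0.0] -> [560.0, -10.0, 410.0] 6
--
[-0.91, 0.44, 0.03, 0.0] -> [602.0, -79.0, 408.0] 6
[-0.92, 0.44, 0.03, 0.0] -> [645.0, -148.0, 405.0] 6
[-0.91, 0.43, 0.03, 0.0] -> [686.0, -217.0, 403.0] 6
--
```

View pics/t7.png

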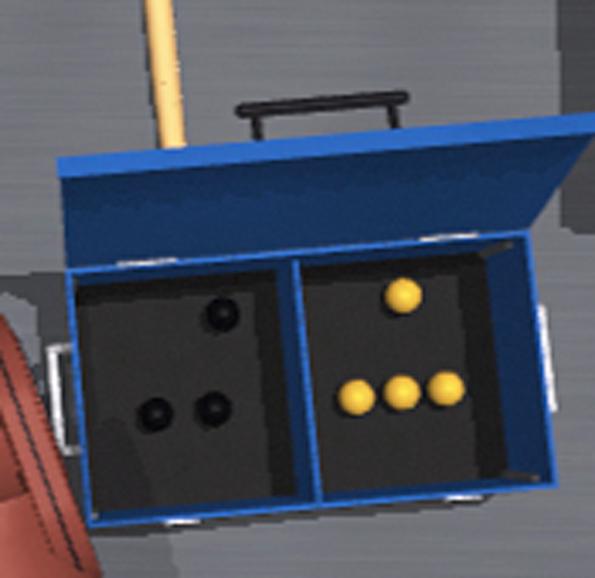

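The wells hold three blacks (crop (221,315), (155,414), (213,408)) and four brass (crop (403,295), (356,397), (401,392), (446,389)), all standing. Now back to the handle.

Emit:
step_arm(
  rows=[
    [0.4,-0.18,0.37,-0.3,0],
    [0.4,-0.36,0.74,-0.5,0],
  ],
)

```text
time_s: 75.92
ee_pos: [499.7, 12.3, 373.4]
eef_rot: [0.671, 0.742, 0.0, -0.004]
wrist_force: [0.5, -0.0, -0.8]
grip_width: 0.299
finger_force: 0.0
```

Emit:
step_arm(
  rows=[
    [0.4,-0.18,0.37,-0.3,0],
    [0.4,-0.35,0.74,-0.5,0],
    [0.4,-0.35,0.74,-0.5,0],
  ],
)

```text
time_s: 76.3
ee_pos: [562.7, -9.1, 411.3]
eef_rot: [0.672, 0.741, -0.004, -0.002]
wrist_force: [-0.7, 0.4, 0.6]
grip_width: 0.3
finger_force: 0.0
```

Emit:
step_arm(
  rows=[
    [0.4,-0.45,0.22,0,0],
    [0.4,-0.91,0.44,0,0],
  ],
)

```text
time_s: 76.55
ee_pos: [603.1, -77.9, 411.7]
eef_rot: [0.67, 0.742, -0.0, -0.004]
wrist_force: [0.5, 0.1, 1.7]
grip_width: 0.299
finger_force: 0.0
```

Emit:
step_arm(
  rows=[
    [0.4,-0.45,0.22,0,0],
    [0.4,-0.92,0.44,0,0],
  ],
)

```text
time_s: 76.8
ee_pos: [645.4, -148.5, 411.5]
eef_rot: [0.671, 0.741, -0.0, -0.004]
wrist_force: [0.6, 0.5, 1.2]
grip_width: 0.304
finger_force: 0.0
```

Emit:
step_arm(
  rows=[
    [0.4,-0.45,0.22,0,0],
    [0.4,-0.91,0.43,0,0],
    [0.4,-0.91,0.43,0,0],
    [0.4,-0.91,0.43,0,0],
  ],
)

```text
time_s: 77.3
ee_pos: [686.4, -216.4, 411.4]
eef_rot: [0.671, 0.741, -0.0, -0.004]
wrist_force: [0.5, -0.1, -0.6]
grip_width: 0.298
finger_force: 0.0
```

```bash
python3 - <<'E'
from h import *
p,a,s=pose();print(p,np.degrees(a),s["grip_width"]);plan([(686.0,-217.8,403,5.6),(685.7,-217.8,326,5.6)])
E
```

```text
[ 686.4253462  -216.42024933  411.39229051] 5.662067873169764 0.2979215480859545
[-0.02, -0.01, 0.1, 0.0] -> [686.0, -218.0, 403.0] 6
--
[0.0, -0.0, 0.97, 0.0] -> [686.0, -218.0, 326.0] 6
--
```

Emit:
step_arm(
  rows=[
    [0.52,-0.02,0,0.1,0],
    [0.52,-0.02,0,0.1,0],
  ],
)

```text
time_s: 77.55
ee_pos: [687.1, -216.6, 402.5]
eef_rot: [0.67, 0.742, -0.0, -0.004]
wrist_force: [0.4, 0.6, -0.1]
grip_width: 0.239
finger_force: 0.0
```

Emit:
step_arm(
  rows=[
    [0.52,0,0,0.2,0],
    [0.52,0,0,0.4,0],
    [0.52,0,0,0.6,0],
    [0.52,0,0,0.75,0],
    [0.52,0,0,0.75,0],
  ],
)

```text
time_s: 78.18
ee_pos: [686.7, -217.1, 341.9]
eef_rot: [0.671, 0.742, -0.001, -0.004]
wrist_force: [-0.4, 1.3, 1.0]
grip_width: 0.238
finger_force: 0.0
```

Emit:
step_arm(
  rows=[
    [0.52,0,0,0.08,0],
    [0.52,0,0,0.16,0],
    [0.52,0,0,0.2,0],
    [0.52,0,0,0.2,0],
  ],
)

```text
time_s: 78.68
ee_pos: [686.8, -217.6, 326.6]
eef_rot: [0.671, 0.742, -0.001, -0.004]
wrist_force: [0.3, -0.7, -0.8]
grip_width: 0.244
finger_force: 0.0
```

Emit:
step_arm(
  rows=[
    [0.65,0,0,0,0],
    [0.8,0,0,0,0],
    [1,0,0,0,0],
    [1,0,0,0,0],
    [1,0,0,0,0],
  ],
)

```text
time_s: 79.3
ee_pos: [684.9, -218.0, 327.2]
eef_rot: [0.671, 0.741, -0.001, -0.005]
wrist_force: [-10.8, 3.3, 3.1]
grip_width: 0.097
finger_force: 58.7
```

```bash
python3 - <<'E'
import numpy as np
f=lambda t:np.array([-200*np.cos(t)+41*np.sin(t),200*np.sin(t)+41*np.cos(t)])
b=1.83
for e in(1.47,1.11,.75,.39,.15,0):
    n=6 if e>.3 else 4; print(e,[[float(round(v,2)) for v in ((f(t)-f(b))/80*[1,-1])] for t in np.linspace(b,e,n+1)[1:]]); b=e
E
```

```text
1.47 [[-0.14, -0.06], [-0.28, -0.12], [-0.43, -0.17], [-0.58, -0.2], [-0.73, -0.23], [-0.88, -0.25]]
1.11 [[-0.15, -0.01], [-0.31, -0.01], [-0.46, -0.01], [-0.61, 0.01], [-0.76, 0.04], [-0.91, 0.07]]
0.75 [[-0.15, 0.04], [-0.29, 0.1], [-0.43, 0.16], [-0.57, 0.23], [-0.7, 0.3], [-0.83, 0.39]]
0.39 [[-0.12, 0.09], [-0.24, 0.19], [-0.35, 0.3], [-0.45, 0.41], [-0.55, 0.53], [-0.64, 0.65]]
0.15 [[-0.08, 0.13], [-0.16, 0.26], [-0.22, 0.4], [-0.28, 0.54]]
0 [[-0.03, 0.09], [-0.06, 0.18], [-0.08, 0.27], [-0.1, 0.37]]
```

Emit:
step_arm(
  rows=[
    [1,0,-0.14,-0.06,0],
    [1,0,-0.28,-0.12,0],
    [1,0,-0.43,-0.17,0],
    [1,0,-0.58,-0.2,0],
    [1,0,-0.73,-0.23,0],
    [1,0,-0.88,-0.25,0],
    [1,0,-0.88,-0.25,0],
  ],
)

```text
time_s: 80.18
ee_pos: [615.8, -224.7, 348.8]
eef_rot: [0.671, 0.742, 0.0, -0.004]
wrist_force: [-0.0, 3.0, 8.1]
grip_width: 0.096
finger_force: 61.1
```

Emit:
step_arm(
  rows=[
    [1,0,-0.15,-0.01,0],
    [1,0,-0.31,-0.01,0],
    [1,0,-0.46,-0.01,0],
    [1,0,-0.61,0.01,0],
    [1,0,-0.76,0.04,0],
    [1,0,-0.91,0.07,0],
    [1,0,-0.91,0.07,0],
  ],
)

```text
time_s: 81.05
ee_pos: [542.8, -232.6, 344.0]
eef_rot: [0.671, 0.741, 0.0, -0.004]
wrist_force: [-7.1, 3.8, 18.1]
grip_width: 0.094
finger_force: 61.1
```

Emit:
step_arm(
  rows=[
    [1,0,-0.16,0.03,0],
    [1,0,-0.31,0.08,0],
    [1,0,-0.45,0.14,0],
    [1,0,-0.59,0.21,0],
    [1,0,-0.72,0.28,0],
    [1,0,-0.85,0.37,0],
    [1,0,-0.85,0.37,0],
  ],
)

```text
time_s: 81.92
ee_pos: [474.7, -238.1, 311.1]
eef_rot: [0.671, 0.742, -0.0, -0.006]
wrist_force: [2.6, 11.2, -7.5]
grip_width: 0.093
finger_force: 59.3
```

Emit:
step_arm(
  rows=[
    [1,0,-0.12,0.09,0],
    [1,0,-0.24,0.19,0],
    [1,0,-0.35,0.3,0],
    [1,0,-0.45,0.41,0],
    [1,0,-0.55,0.53,0],
    [1,0,-0.64,0.65,0],
    [1,0,-0.64,0.65,0],
  ],
)

```text
time_s: 82.8
ee_pos: [426.7, -244.6, 260.4]
eef_rot: [0.671, 0.742, 0.001, -0.001]
wrist_force: [19.0, -4.6, -17.5]
grip_width: 0.095
finger_force: 60.8
```

Emit:
step_arm(
  rows=[
    [1,0,-0.05,0.14,0],
    [1,0,-0.12,0.28,0],
    [1,0,-0.18,0.42,0],
    [1,0,-0.23,0.56,0],
    [1,0,-0.23,0.56,0],
  ],
)

```text
time_s: 83.42
ee_pos: [404.2, -246.8, 214.9]
eef_rot: [0.672, 0.741, -0.002, -0.005]
wrist_force: [-3.6, -6.0, -0.7]
grip_width: 0.097
finger_force: 63.9
```

Emit:
step_arm(
  rows=[
    [1,0,-0.03,0.1,0],
    [1,0,-0.06,0.2,0],
    [1,0,-0.08,0.28,0],
    [1,0,-0.09,0.35,0],
    [1,0,-0.09,0.35,0],
  ],
)

```text
time_s: 84.05
ee_pos: [396.2, -247.2, 186.9]
eef_rot: [0.672, 0.741, -0.003, -0.005]
wrist_force: [-8.4, -5.5, 0.2]
grip_width: 0.1
finger_force: 64.8
```

Emit:
step_arm(
  rows=[
    [1,0,0,0.02,0],
    [1,0,0,0.04,0],
    [1,0,0,0.05,0],
    [1,0,0,0.05,0],
  ],
)

```text
time_s: 84.55
ee_pos: [395.6, -247.8, 183.5]
eef_rot: [0.672, 0.74, -0.003, -0.006]
wrist_force: [-13.8, -6.8, 9.2]
grip_width: 0.094
finger_force: 67.1
```

Emit:
step_arm(
  rows=[
    [1,0,0,0.01,0],
    [1,0,0,0.02,0],
    [1,0,0,0.025,0],
    [1,0,0,0.025,0],
  ],
)

```text
time_s: 85.05
ee_pos: [395.7, -247.8, 183.2]
eef_rot: [0.672, 0.74, -0.003, -0.007]
wrist_force: [-26.3, 0.1, 38.8]
grip_width: 0.096
finger_force: 70.6
```

The lid is hard down (force rising to 39 N with no motion). Ease off, release and rise.

Emit:
step_arm(
  rows=[
    [1,0,0,-0.02,0],
    [0.6,0,0,-0.025,0],
    [0,0,0,-0.025,0],
    [-0.6,0,0,-0.025,0],
    [-0.6,0,0,-0.025,0],
  ],
)

```text
time_s: 85.68
ee_pos: [399.4, -245.7, 184.4]
eef_rot: [0.671, 0.742, -0.001, -0.004]
wrist_force: [0.5, 0.6, 0.4]
grip_width: 0.8
finger_force: 0.0
```

Emit:
step_arm(
  rows=[
    [-0.6,0,0,-0.3,0],
    [-0.6,0,0,-0.7,0],
    [-0.6,0,0,-1,0],
    [-0.6,0,0,-1,0],
  ],
)

```text
time_s: 86.18
ee_pos: [400.7, -246.5, 265.8]
eef_rot: [0.671, 0.742, 0.0, -0.003]
wrist_force: [0.0, -0.1, -0.6]
grip_width: 0.799
finger_force: 0.0
```

Emit:
step_arm(
  rows=[
    [-0.6,0.5,0,-0.5,0],
    [-0.6,1,0,-1,0],
  ],
)

```text
time_s: 86.42
ee_pos: [391.6, -165.9, 345.0]
eef_rot: [0.671, 0.741, -0.001, -0.004]
wrist_force: [1.2, 0.2, 0.7]
grip_width: 0.798
finger_force: 0.0
```

Emit:
step_arm(
  rows=[
    [-0.6,0.5,0.1,0,0],
    [-0.6,1,0.2,0,0],
  ],
)

```text
time_s: 86.68
ee_pos: [400.2, -84.4, 344.6]
eef_rot: [0.671, 0.742, -0.001, -0.004]
wrist_force: [0.5, -0.4, -0.5]
grip_width: 0.8
finger_force: 0.0
```

Emit:
step_arm(
  rows=[
    [-0.6,0.5,0.1,0,0],
    [-0.6,1,0.2,0,0],
  ],
)

```text
time_s: 86.92
ee_pos: [408.0, -3.1, 344.4]
eef_rot: [0.671, 0.742, -0.001, -0.004]
wrist_force: [-0.2, -0.4, -0.2]
grip_width: 0.803
finger_force: 0.0
```

Emit:
step_arm(
  rows=[
    [-0.6,0.5,0.1,0,0],
    [-0.6,1,0.2,0,0],
    [-0.6,1,0.2,0,0],
    [-0.6,1,0.2,0,0],
  ],
)

```text
time_s: 87.42
ee_pos: [416.1, 76.2, 344.9]
eef_rot: [0.671, 0.741, -0.001, -0.004]
wrist_force: [-0.4, -0.1, -0.0]
grip_width: 0.801
finger_force: 0.0
```

```bash
python3 - <<'E'
from h import *
p,a,s=pose();print(p,s["wrist_force"])
T=eyes.capture("top");S=eyes.capture("scene")
def corners(m,box):
    k=np.zeros(m.shape,np.uint8);x0,y0,x1,y1=box;k[y0:y1,x0:x1]=m[y0:y1,x0:x1]
    c=max(cv2.findContours(k,cv2.RETR_EXTERNAL,cv2.CHAIN_APPROX_NONE)[0],key=cv2.contourArea)
    return cv2.approxPolyDP(cv2.convexHull(c),5,True).reshape(-1,2).tolist()
print(corners(blue(S),(160,150,330,300)),corners(blue(T),(310,180,480,290)))
print([(q[0].round(1),q[1][4]) for q in blobs(black(S),15,400,(190,165,260,215))],[(q[0].round(1),q[1][4]) for q in blobs(black(T),15,400,(360,250,440,275))])
cv2.imwrite("pics/s8.png",S[:,:,::-1])
E
```

```text
[416.06482906  76.17116627 344.92409033] [-0.41363311 -0.11798251 -0.03913884]
[[271, 160], [312, 198], [311, 218], [225, 288], [173, 228]] [[461, 189], [469, 263], [330, 275], [324, 199]]
[(array([225.1, 189.8]), np.int32(89))] [(array([400.9, 262.8]), np.int32(166))]
```

View pics/s8.png

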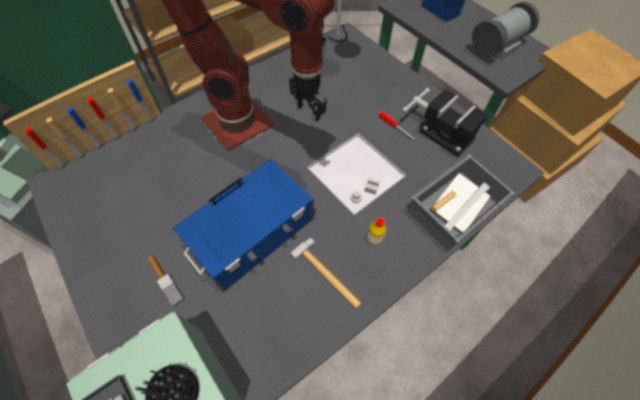

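The lid corners and bar are back at their starting pixels (bar at scene (225,190)) and only the blank and vee block remain in the tray. To be sure it is fully shut, I'll press lightly on the lid with the closed fingertips.

```bash
python3 - <<'E'
from h import *
q=ch(-55,0);plan([(q[0],q[1],250,5.6),(q[0],q[1],172,5.6)])
E
```

```text
[-0.99, -0.06, 0.3, 0.0] -> [419.0, -4.0, 321.0] 6
[-0.99, -0.05, 0.3, 0.0] -> [423.0, -83.0, 297.0] 6
[-0.99, -0.06, 0.3, 0.0] -> [426.0, -162.0, 273.0] 6
[-0.98, -0.05, 0.29, 0.0] -> [430.0, -241.0, 250.0] 6
--
[-0.0, -0.0, 0.98, 0.0] -> [430.0, -241.0, 172.0] 6
--
```

Emit:
step_arm(
  rows=[
    [1,-0.5,-0.03,0.15,0],
    [1,-0.99,-0.06,0.3,0],
  ],
)

```text
time_s: 87.78
ee_pos: [419.1, -4.3, 321.1]
eef_rot: [0.671, 0.741, -0.0, -0.004]
wrist_force: [1.1, 0.7, -0.3]
grip_width: 0.385
finger_force: 0.0
```

Emit:
step_arm(
  rows=[
    [1,-0.5,-0.03,0.15,0],
    [1,-0.99,-0.05,0.3,0],
  ],
)

```text
time_s: 88.02
ee_pos: [422.5, -83.8, 296.7]
eef_rot: [0.671, 0.741, 0.0, -0.004]
wrist_force: [0.7, 0.3, -0.8]
grip_width: 0.001
finger_force: 0.0
```

Emit:
step_arm(
  rows=[
    [1,-0.5,-0.03,0.15,0],
    [1,-0.99,-0.06,0.3,0],
  ],
)

```text
time_s: 88.28
ee_pos: [425.3, -163.0, 272.4]
eef_rot: [0.671, 0.741, 0.0, -0.004]
wrist_force: [0.8, 0.4, 0.3]
grip_width: 0.003
finger_force: 0.0
```

Emit:
step_arm(
  rows=[
    [1,-0.5,-0.03,0.15,0],
    [1,-0.98,-0.05,0.29,0],
    [1,-0.98,-0.05,0.29,0],
    [1,-0.98,-0.05,0.29,0],
  ],
)

```text
time_s: 88.78
ee_pos: [429.3, -239.1, 249.1]
eef_rot: [0.671, 0.741, -0.0, -0.004]
wrist_force: [0.1, 0.7, 0.7]
grip_width: 0.0
finger_force: 0.0
```

Emit:
step_arm(
  rows=[
    [1,0,0,0.3,0],
    [1,0,0,0.6,0],
    [1,0,0,0.85,0],
    [1,0,0,0.93,0],
    [1,0,0,0.93,0],
    [1,0,0,0.93,0],
  ],
)

```text
time_s: 89.52
ee_pos: [429.7, -238.8, 175.6]
eef_rot: [0.671, 0.742, -0.0, -0.003]
wrist_force: [0.3, 0.6, 0.2]
grip_width: -0.003
finger_force: 0.0
```

Expected contact is at TCP about 157 (11 mm above the 146 mm lid face). I'll creep down.

Emit:
step_arm(
  rows=[
    [1,0,0,0.05,0],
    [1,0,0,0.1,0],
    [1,0,0,0.14,0],
    [1,0,0,0.17,0],
    [1,0,0,0.19,0],
    [1,0,0,0.19,0],
  ],
)

```text
time_s: 90.28
ee_pos: [429.0, -238.7, 159.5]
eef_rot: [0.671, 0.742, -0.001, -0.004]
wrist_force: [-0.6, 0.2, 0.2]
grip_width: -0.001
finger_force: 0.0
```

Emit:
step_arm(
  rows=[
    [1,0,0,0.01,0],
    [1,0,0,0.02,0],
    [1,0,0,0.03,0],
    [1,0,0,0.03,0],
  ],
)

```text
time_s: 90.78
ee_pos: [429.1, -238.7, 157.2]
eef_rot: [0.671, 0.742, -0.001, -0.004]
wrist_force: [0.3, 0.6, 0.7]
grip_width: 0.001
finger_force: 0.4
```

Emit:
step_arm(
  rows=[
    [1,0,0,0.01,0],
    [1,0,0,0.02,0],
    [1,0,0,0.02,0],
  ],
)

```text
time_s: 91.15
ee_pos: [429.2, -238.7, 156.9]
eef_rot: [0.671, 0.742, -0.0, -0.004]
wrist_force: [-9.1, 4.9, 24.7]
grip_width: 0.003
finger_force: 12.1
```

The lid face is at 145.9 mm and stiff, so it is fully shut. Retreat and hand in.

Emit:
step_arm(
  rows=[
    [1,0,0,-0.3,0],
    [1,0,0,-0.6,0],
    [1,0,0,-1,0],
    [1,0,0,-1,0],
  ],
)

```text
time_s: 91.65
ee_pos: [430.6, -239.5, 237.4]
eef_rot: [0.671, 0.742, 0.001, -0.002]
wrist_force: [0.1, -0.5, -0.1]
grip_width: 0.0
finger_force: 0.0
```

Emit:
step_arm(
  rows=[
    [1,0.3,0,-0.5,0],
    [1,0.6,0,-1,0],
    [1,0.6,0,-1,0],
    [1,0.6,0,-1,0],
  ],
)

```text
time_s: 92.15
ee_pos: [424.9, -191.8, 314.7]
eef_rot: [0.671, 0.742, -0.001, -0.004]
wrist_force: [0.1, 0.5, -0.9]
grip_width: 0.006
finger_force: 0.0
```

```bash
python3 -c "
from station import workorder
print(workorder.sign_off())"
```

```text
the job is handed in; nothing more can be done
None
```

All five knobs that were in the tray (three brass, two black) stand in the wells of their own kind, the lid is fully shut, and the job was handed in at about 92 s; sign-off returned no verdict.

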